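# Turn round the engraver's nest under stop

## Task

Push the red mushroom stop button fully down first. With it down, empty the cast coral pieces from the blue cup into the white tray and stand the cup upright on its round mat again, and lay every blank fully home in a cavity of its own outline in the nest plate. Only when all that is done, turn the stop button clockwise until it is fully up again, and leave the jar, the coral model and the spatula where they are.

Things in the scene. Friction and masses are not known exactly. Their poses are not given: they have to be found in the camera images.
- stop_box: Yellow box 76 x 76 x 46 mm fixed to the bench, with a black collar (34 mm wide, 10 mm high) and the red mushroom stop button on top; origin at the centre of its underside. Pushing the red head down takes about 10 N: it sinks 8 mm, winds itself counter-clockwise (from above) as it goes, and stays down by itself.
- stop_top (a point): Centre of the top of the red stop head, 86.5 mm above the bench when up. The head is round, 42 mm in diameter, its straight side 4.5 to 17.5 mm below this point, its underside 20.5 mm below. Turning it clockwise (from above) by 0.9 rad screws it up again by 8 mm; it stays where it is left. A grip of 10 to 20 N is enough for turning; let the hand rise with it.
- stop_turn (a joint): Turn of the stop head, rad: 0 = fully up (released), 0.9 = fully down (stopped); grows as the head is pushed down, falls back as it is turned clockwise seen from above. The head sinks 8.9 mm per rad.
- nest: Aluminium nest plate 190 x 190 x 20 mm fixed to the bench, with four cavities 8 mm deep (floor 12 mm above the bench); origin at the centre of its underside; the square cavities' sides lie along its x and y.
- nest_hole0 (a point): Cavity in the nest plate, point at the centre of its mouth, level with the plate's top face; z up. Round, 58 mm in diameter, with a 3 mm chamfer: for a round blank.
- nest_hole1 (a point): Cavity in the nest plate, point at the centre of its mouth, level with the plate's top face; z up. Round, 58 mm in diameter, with a 3 mm chamfer: for the other round blank.
- nest_hole2 (a point): Cavity in the nest plate, point at the centre of its mouth, level with the plate's top face; z up. Square, 54 x 54 mm along the plate's x and y, with a 3 mm chamfer: for a square blank.
- nest_hole3 (a point): Cavity in the nest plate, point at the centre of its mouth, level with the plate's top face; z up. Square, 54 x 54 mm along the plate's x and y, with a 3 mm chamfer: for the other square blank.
- round_a: Loose round blank of sand-coloured tooling board, disc 54 mm in diameter, 20 mm thick, about 55 g, lying flat on the bench; origin at the centre of its underside, z along its thickness. May be absent.
- round_b: Loose round blank of sand-coloured tooling board, disc 54 mm in diameter, 20 mm thick, about 55 g, lying flat on the bench; origin at the centre of its underside, z along its thickness. May be absent.
- square_a: Loose square blank of sand-coloured tooling board, 50 x 50 mm, 20 mm thick, about 55 g, lying flat on the bench; origin at the centre of its underside, x and y square to its sides. May be absent.
- square_b: Loose square blank of sand-coloured tooling board, 50 x 50 mm, 20 mm thick, about 55 g, lying flat on the bench; origin at the centre of its underside, x and y square to its sides. May be absent.
- cup: Loose blue cup, about 100 g, open on top: outer diameter 56 mm at the foot, 100 mm at the rim, 42 mm high, walls 3.5 mm, floor 4 mm. A bar handle, 14 mm wide, 12 mm high, sticks out level along the cup's -x, 45 to 111 mm from its axis, its middle 34 mm above the foot. Origin at the centre of its underside, z up through the mouth. Tipping it by about 110 degrees empties it.
- cup_grip (a point): Point to grip on the cup's handle, in the middle of the bar, 82 mm from the cup's axis along its -x and 34 mm above its underside.
- mat: Round mat, 100 mm in diameter and 3 mm thick, orange with a black edge, fixed to the bench: the cup's place. Origin at the centre of its underside.
- tray: White open sorting tray 170 (x) x 180 (y) x 40 mm high, walls and floor 5 mm, fixed to the bench; origin at the centre of its underside.
- cast_a: Cream-coloured cast coral piece, a hard roundish lump 19 mm wide and 18 mm high, 12 g; origin at the centre of its underside. In the cup at the start; may be absent.
- cast_b: Cream-coloured cast coral piece, a hard roundish lump 19 mm wide and 18 mm high, 12 g; origin at the centre of its underside. In the cup at the start; may be absent.
- cast_c: Cream-coloured cast coral piece, a hard roundish lump 19 mm wide and 18 mm high, 12 g; origin at the centre of its underside. In the cup at the start; may be absent.
- jar: Bystander: closed jar 60 mm in diameter, 85 mm high; origin at the centre of its underside.
- specimen: Bystander: coral model on a dark wooden base 50 x 50 mm, 56 mm high; origin at the centre of its underside.
- spatula: Bystander: spatula 190 mm long lying on the bench.
There are look-alikes about, which are no part of the job. There is more than one size of the cup; the one meant has the size given above.

How it is judged:
By the outcome, as a careful person would: the job done as asked, in the order asked, and still so for the second after the job is handed in, with the robot touching nothing.
Of round_a, round_b, square_a, square_b only 3 to 4 are there at a start; the rules pass over those that are not, and their reading is None.
Of cast_a, cast_b, cast_c only 1 to 3 are there at a start; the rules pass over those that are not, and their reading is None.
At some moment in a run one of round_a, round_b, square_a, square_b may be knocked a few centimetres aside while the robot is not near it.
It also fails if it takes over 208 s, if anything falls off the work surface, if the arm or the gripper's body presses on something with over 40 N, if the wrist force passes 120 N, or if a joint passes its speed limit or range.

## Robot

A 6-joint arm with a two-finger parallel gripper is mounted at the origin on the work surface. World frame = base frame: x ahead of the robot, y to its left, z up, the work surface at z = 0. Lengths are in mm, angles in rad, forces in N, time in s.
With the tool pointing down it reaches from about 300 to 875 mm from the base axis. Payload 6.4 kg.
Tool frame: the origin (TCP) lies midway between the tips of the shut fingers; the grasp point (between the pads) lies 19 mm behind it; z points along the fingers, y is the line along which they close (so a half turn about z gives the same grasp; the last joint's range is limited). The gripper opens to 88 mm and grips with 3 to 60 N. Pads are 18 mm wide; open, the fingers measure 123 mm over their backs; the gripper's body (75 mm by 187 mm) begins 45 mm behind the grasp point.
Start: joints at [0.992, 0.181, 1.607, -0, 1.354, -0.206], TCP at [209.419, 535.523, 238.714] pointing down, gripper open.
Joint ranges: [-2.99, 2.99], [-0.89, 2.07], [0.3, 2.58], [-1.14, 4.28], [0, 2.63], [-3.12, 3.12]. Speed limits (rad/s): [2.57, 2.57, 3.01, 3.14, 3.14, 3.14].

## Interface

Orientations are given as a unit quaternion [x, y, z, w].
In Python, from cell import sensors, viewer, ticket, finder gives the robot as it stands.
- The arm moves only by the tool drive_tool, never from a script. Its argument "plan" is a list of rows, each an object of numbers: "x", "y", "z": the shift along the tool's x, y, z in mm; "ax", "ay", "az": the turn, a rotation vector about the tool's x, y, z in rad. A call has 1 to 12 rows; each row shifts and turns the commanded pose from where the row before left it, along the tool's axes as they then stand; what a row does not reach is not made up. A row lasts 1/10 s, in which the tool goes at most 50 mm and 8.59 degrees, less where a joint would pass 70% of its speed; a pose out of reach is approached as far as the arm can. A call with a gripper value outside its range is refused whole. "grip" is the closure, from -1 (fully open) to 1 (shut), set as the call begins (left out, the last holds). The fingers move at their own pace and stop on an object; "newtons" is the grip in N (left out, the last holds). Time passes only in rows, so rows that do not move let the fingers close. It gives the time, the measured TCP pose, the force, the opening and the grip force at its end, in the units of the state.
- sensors.get_state(): the state, without advancing time (a new reading comes with each control period).
- viewer.snapshot(name): name is "side" or "top" or "wrist"; returns a dict with "image" (384x512x3 uint8, blue, green, red), "vertical_fov" (degrees; the focal length in pixels is half the picture's height over the tangent of half this angle, whatever the lens; pixels are square), "cx", "cy" (the principal point, pixels), "D" ([k1, k2, p1, p2, k3] as OpenCV has them; the pictures are not rectified), "position" and "rotation" of the camera in the world. Camera axes: x right, y up, looking along -z (the intrinsics and any distortion apply to the point x, -y, -z); pixel columns grow to the right and rows downward; lengths in mm; the calibration is good to about 2 mm. A picture is of the moment at which its call begins. There is no depth.
- ticket.sign_off(): hands the job in; it is judged then, once.
Trained networks look in a picture, given as the dict that the camera call returned (one of the last four; its "shot" number tells which), for a name from the list of things; names that differ only in an ending like _2 or _b are one class to them, and where a whole thing is asked for, a point or a joint stands for the part that bears it (a point fixed in the world has none). Each returns a list of dicts, best first, with "conf" (0 to 1); they miss things now and then, are a little off and sometimes report something else, mostly with a low value. They report only what shows in the picture. A call takes as long as a camera call. They do not tell look-alikes from the thing itself.
- finder.recognise(thing, picture): "box" ([left, top, width, height] in pixels, round what is visible of it).
- finder.cut_out(thing, picture): "mask" (384x512 bool, what is visible of it) and "box" ([left, top, width, height] in pixels, round what is visible of it).
The state is a dict: "clock": time; "q": joint angles; "qvel": joint speeds; "joint_efforts": joint torques, N m; "ee_pos": TCP position; "tcp_rot": TCP orientation; "force": force on the tool from outside, world axes, zero at the start; "torque": the same for the moment, N m; "grip_width": opening from 0.0 (shut) to 1.0 (fully open); "finger_force": force on a finger pad.
Only numpy, scipy, OpenCV 4.12 (cv2) and the standard library are available. Lean on these libraries where they do the work, as an engineer would, in place of code of your own. Each camera call takes 0.05 s, during which the arm holds its last target. There are 200 camera calls.

## Working session

There is one attempt and no reset: what is moved stays moved. The work goes in short steps, Python scripts to look and compute and a tool call to move; the robot and the scene stay as the last step left them, time stands still between calls to the robot, and variables do not carry over. Pictures are saved under pics/ and viewed, at most 14 in all, crops included, and the job is handed in when it is done.

Besides the shell and the picture viewer there is one more tool, called as name([rows], argument=value, ...), one row to a line, values as JSON. drive_tool: Moves the arm, as the interface text tells. Its arguments: {"type":"object","properties":{"plan":{"type":"array","items":{"type":"object","properties":{"x":{"type":"number"},"y":{"type":"number"},"z":{"type":"number"},"ax":{"type":"number"},"ay":{"type":"number"},"az":{"type":"number"}}}},"grip":{"type":"number"},"newtons":{"type":"number"}},"required":["plan"]}

```bash
ls; mkdir -p pics; cat > h.py <<'E'
import numpy as np, cv2
from scipy.spatial.transform import Rotation as R
from cell import sensors, viewer, ticket, finder
def K(p):
    h=p["image"].shape[0]; f=h/2/np.tan(np.radians(p["vertical_fov"])/2)
    return np.array([[f,0,p["cx"]],[0,f,p["cy"]],[0,0,1.]])
def rot(p):
    r=np.array(p["rotation"],float)
    return R.from_quat(r).as_matrix() if r.size==4 else r.reshape(3,3)
def world(p,uv,z):
    uv=np.array(uv,float).reshape(-1,1,2)
    n=cv2.undistortPoints(uv,K(p),np.array(p["D"],float)).reshape(-1,2)
    d=np.c_[n[:,0],-n[:,1],-np.ones(len(n))]@rot(p).T
    o=np.array(p["position"],float)
    return o+d*((z-o[2])/d[:,2])[:,None]
def pix(p,P):
    c=(np.array(P,float).reshape(-1,3)-np.array(p["position"],float))@rot(p)
    c=c*[1,-1,-1]
    return cv2.projectPoints(c.reshape(-1,1,3),np.zeros(3),np.zeros(3),K(p),np.array(p["D"],float))[0].reshape(-1,2)
E
cat > a.py <<'E'
from h import *
for n in ["top","side","wrist"]:
    p=viewer.snapshot(n); cv2.imwrite(f"pics/{n}0.png",p["image"])
    print(n,p["vertical_fov"],p["cx"],p["cy"],p["D"],p["position"],p["rotation"])
    if n=="wrist":break
    for t in ["stop_box","stop_top","nest","round_a","square_a","cup","mat","tray","cast_a","jar","specimen","spatula"]:
        print(t,[(round(d["conf"],2),np.round(d["box"]).tolist()) for d in finder.recognise(t,p) if d["conf"]>.2])
print(sensors.get_state())
E
python3 a.py
```

```text
pics
top 46.59262856909054 259.43788387333876 193.71390269303092 [-0.10812128  0.          0.          0.          0.        ] [ 373.58049918  -57.01774645 1402.94017328] [ 0.03549764 -0.0420451  -0.69821406  0.71377115]
stop_box [(0.87, [268.0, 218.0, 24.0, 27.0])]
stop_top [(0.71, [276.0, 225.0, 18.0, 14.0])]
nest [(0.61, [190.0, 145.0, 68.0, 70.0])]
round_a [(0.69, [114.0, 215.0, 14.0, 19.0])]
square_a [(0.64, [110.0, 174.0, 20.0, 24.0]), (0.58, [149.0, 174.0, 22.0, 16.0]), (0.32, [191.0, 145.0, 63.0, 68.0])]
cup [(0.6, [394.0, 225.0, 70.0, 46.0]), (0.59, [357.0, 164.0, 32.0, 50.0]), (0.59, [317.0, 257.0, 72.0, 42.0]), (0.57, [202.0, 104.0, 56.0, 23.0])]
mat [(0.66, [354.0, 169.0, 11.0, 24.0])]
tray [(0.71, [278.0, 142.0, 62.0, 62.0]), (0.66, [276.0, 224.0, 18.0, 17.0])]
cast_a []
jar [(0.79, [282.0, 109.0, 22.0, 25.0]), (0.36, [353.0, 164.0, 36.0, 52.0])]
specimen [(0.78, [156.0, 113.0, 22.0, 18.0]), (0.53, [150.0, 173.0, 22.0, 18.0])]
spatula [(0.65, [205.0, 108.0, 58.0, 17.0])]
side 57.99411126588311 252.7720357771796 188.29798545410233 [-0.02015678  0.          0.          0. 
[... 1134 characters left out ...]
4049]
{'clock': 1.35, 'q': array([ 9.91678657e-01,  1.80795610e-01,  1.60701261e+00, -6.07603323e-05,
        1.35379551e+00, -2.06282359e-01]), 'qvel': array([-0.00105469, -0.00110719,  0.00028171, -0.0009384 , -0.00104239,
       -0.00014155]), 'joint_efforts': array([-1.57841905e-04, -4.33831394e+01, -3.42171264e+01,  7.03007821e-02,
        3.08828044e-02,  1.40961657e-05]), 'ee_pos': array([209.44305183, 535.50461994, 238.71082306]), 'tcp_rot': array([ 1.85333385e-01,  9.82675702e-01, -1.64697945e-05,  2.52900055e-05]), 'force': array([-0.04161555,  0.26098411,  0.01739558]), 'torque': array([ 0.01977796, -0.02581483, -0.05290954]), 'finger_force': 0.0, 'grip_width': 1.0013512951160348}
```

```bash
python3 -c "
import cv2
a=cv2.imread('pics/top0.png');cv2.imwrite('pics/top0b.png',cv2.resize(a[85:320,90:490],(800,470),interpolation=2))
a=cv2.imread('pics/side0.png');cv2.imwrite('pics/side0b.png',cv2.resize(a[84:384,110:390],(560,600),interpolation=2))"
```

```text
(no output)
```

View pics/top0b.png

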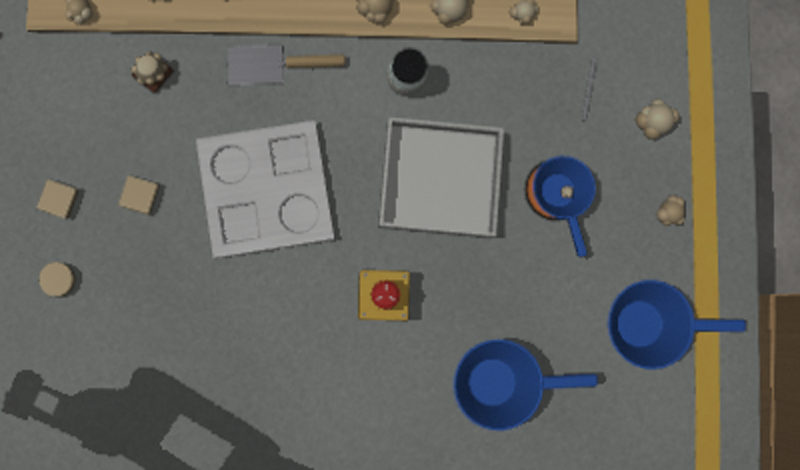

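View pics/side0b.png

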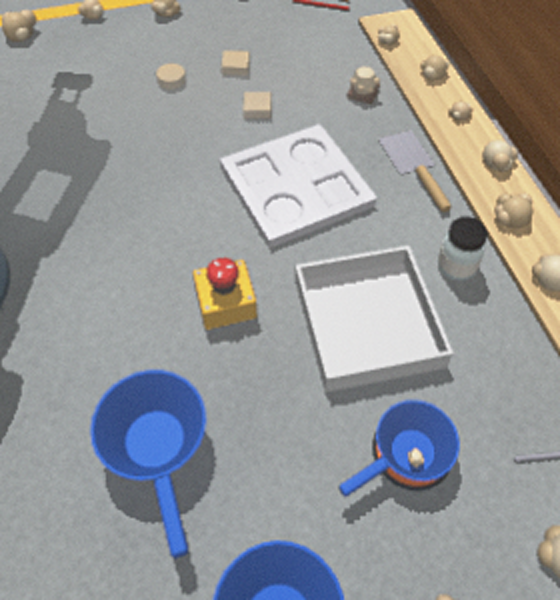

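The top view shows the two larger empty cups at crop (498,384) and (652,323), which are look-alikes. The small cup, with one cast in it, stands on the mat at (565,188), and its rim of about 33 px matches 100 mm. The blanks are two squares at (58,198) and (140,195) and one round at (57,279). The pieces on the shelf and the loose corals at (657,118) and (672,210) aren't part of the job.

```bash
cat >> h.py <<'E'
from scipy.optimize import minimize
def cyl(r,z0,z1,r1=None):
    a=np.linspace(0,2*np.pi,40,endpoint=False); c=np.c_[np.cos(a),np.sin(a)]
    return np.r_[np.c_[c*r,0*a+z0],np.c_[c*(r if r1 is None else r1),0*a+z1]]
def box(a,b,z0,z1): return np.array([[x,y,z] for x in(-a/2,a/2) for y in(-b/2,b/2) for z in(z0,z1)],float)
S=4
def sil(p,pts):
    h=cv2.convexHull(((pix(p,pts)+.5)*S*16-8).astype(np.int32))
    m=np.zeros((384*S,512*S),np.uint8); cv2.fillConvexPoly(m,h,1,shift=4); return m.astype(bool)
def place(m,x,y,t): 
    c,s=np.cos(t),np.sin(t); return m@np.array([[c,-s,0],[s,c,0],[0,0,1]]).T+[x,y,0]
def fit(views,model,x0,yaw=True):
    up=[(p,cv2.resize(m.astype(np.uint8),None,fx=S,fy=S,interpolation=0).astype(bool)) for p,m in views]
    def cost(v):
        t=v[2]/50 if yaw else 0
        return sum(1-(s&m).sum()/max(1,(s|m).sum()) for p,m in up for s in [sil(p,place(model,v[0],v[1],t))])/len(up)
    x0=np.array(x0,float); x0[2]*=50
    r=minimize(cost,x0,method="Nelder-Mead",options=dict(initial_simplex=[x0,x0+[8,0,0],x0+[0,8,0],x0+[0,0,8]],xatol=.05,fatol=1e-4,maxiter=150))
    return np.round([r.x[0],r.x[1],(r.x[2]/50 if yaw else 0)],3),round(r.fun,3)
def near(p,t,u,v):
    ds=[d for d in finder.cut_out(t,p) if d["conf"]>.2]
    if not ds:return None
    d=min(ds,key=lambda d:np.hypot(d["box"][0]+d["box"][2]/2-u,d["box"][1]+d["box"][3]/2-v))
    return d["mask"] if np.hypot(d["box"][0]+d["box"][2]/2-u,d["box"][1]+d["box"][3]/2-v)<25 else None
E
cat > b.py <<'E'
from h import *
T=viewer.snapshot("top");D=viewer.snapshot("side")
L=[("stop_box",box(76,76,0,46),(284,232),0,1),("stop_top",cyl(21,69,82),(284,232),0,0),("nest",box(190,190,0,20),(223,180),.1,1),("square_a",box(50,50,0,20),(119,184),.3,1),("square_a",box(50,50,0,20),(160,183),.3,1),
("round_a",cyl(27,0,20),(118,224),0,0),("tray",box(170,180,0,40),(310,174),0,1),("cup",cyl(28,3,45,50),(370,179),0,0),("jar",cyl(30,0,85),(293,121),0,0),("specimen",box(50,50,0,56),(166,121),0,1)]
for t,m,uv,yaw,y in L:
    w=world(T,uv,m[:,2].max()/2)[0]; s=pix(D,w)[0]
    mt,ms=near(T,t,*uv),near(D,t,*s); out=[]
    for v in ([(T,mt)],[(D,ms)],[(T,mt),(D,ms)]):
        if any(q[1] is None for q in v): out.append(None); continue
        out.append(fit(v,m,[w[0],w[1],yaw],y))
    print(t,np.round(w[:2]),[(o[0].tolist(),o[1]) if o else None for o in out])
E
python3 b.py
```

```text
stop_box [ 408. -147.] [([401.706, -125.969, -0.166], np.float64(0.726)), ([406.827, -138.6, 0.024], np.float64(0.069)), ([406.611, -138.611, 0.025], np.float64(0.398))]
stop_top [ 408. -145.] [([408.141, -138.796, 0.0], np.float64(0.063)), ([406.791, -141.117, 0.0], np.float64(0.052)), ([407.295, -139.701, 0.0], np.float64(0.08))]
nest [568.  48.] [([570.852, 51.361, 0.177], np.float64(0.027)), ([570.043, 48.678, 0.174], np.float64(0.029)), ([570.36, 50.63, 0.17], np.float64(0.031))]
square_a [548. 378.] [None, ([548.91, 375.637, -0.296], np.float64(0.1)), None]
square_a [554. 247.] [([558.471, 249.893, -0.308], np.float64(0.105)), ([557.141, 255.533, -0.27], np.float64(0.273)), ([558.459, 250.81, -0.28], np.float64(0.194))]
round_a [421. 374.] [([420.344, 373.782, 0.0], np.float64(0.161)), ([420.317, 375.807, 0.0], np.float64(0.312)), ([420.517, 375.419, 0.0], np.float64(0.237))]
tray [ 592. -226.] [([593.514, -226.317, -0.074], np.float64(0.021)), ([591.984, -226.877, -0.07], np.float64(0.019)), ([592.556, -226.518, -0.07], np.float64(0.022))]
cup [ 580. -416.] [([579.709, -414.544, 0.0], np.float64(0.198)), ([579.734, -416.981, 0.0], np.float64(0.169)), ([579.764, -416.087, 0.0], np.float64(0.188))]
jar [ 756. -168.] [([752.697, -169.059, 0.0], np.float64(0.154)), ([756.468, -171.967, 0.0], np.float64(0.118)), ([757.507, -170.421, 0.0], np.float64(0.14))]
specimen [751. 234.] [([757.013, 237.682, 0.621], np.float64(0.287)), ([756.441, 230.708, -0.521], np.float64(0.279)), ([756.705, 233.856, -0.546], np.float64(0.304))]
```

```bash
cat >> h.py <<'E'
def go(x,y,z,yaw=None,tilt=None):
    """print tool-frame shift and turn to reach target (yaw = world angle of tool y, pointing down)"""
    s=sensors.get_state(); r=R.from_quat(s["tcp_rot"]); d=r.inv().apply(np.array([x,y,z])-s["ee_pos"])
    out="shift "+str(np.round(d,1))+" dist %.0f"%np.linalg.norm(d)
    if yaw is not None:
        best=None
        for k in (0,np.pi):
            a=yaw+k; Y=np.array([np.cos(a),np.sin(a),0]); Z=np.array([0,0,-1.]); X=np.cross(Y,Z)
            v=(r.inv()*R.from_matrix(np.c_[X,Y,Z])).as_rotvec()
            if best is None or np.linalg.norm(v)<np.linalg.norm(best): best=v
        out+=" turn "+str(np.round(best,3))
    print(out,"| now",np.round(s["ee_pos"],1),"q6 %.2f"%s["q"][5],"t %.1f"%s["clock"])
E
python3 -c "
from h import *
go(407,-140,150)"
```

```text
shift [-430.  -557.2   88.7] dist 709 | now [209.4 535.5 238.8] q6 -0.21 t 2.5
```

drive_tool([
  {"x": -26.9, "y": -34.8, "z": 5.5},
  {"x": -26.9, "y": -34.8, "z": 5.5},
  {"x": -26.9, "y": -34.8, "z": 5.5},
  {"x": -26.9, "y": -34.8, "z": 5.5},
  {"x": -26.9, "y": -34.8, "z": 5.5},
  {"x": -26.9, "y": -34.8, "z": 5.5},
  {"x": -26.9, "y": -34.8, "z": 5.5},
  {"x": -26.9, "y": -34.8, "z": 5.5},
  {"x": -26.9, "y": -34.8, "z": 5.5},
  {"x": -26.9, "y": -34.8, "z": 5.5},
  {"x": -26.9, "y": -34.8, "z": 5.5},
  {"x": -26.9, "y": -34.8, "z": 5.5},
], grip=1, newtons=20)

```text
validation failed for argument at $.pl...
```

drive_tool([
  {"x": -26.9, "y": -34.8, "z": 5.5},
  {"x": -26.9, "y": -34.8, "z": 5.5},
  {"x": -26.9, "y": -34.8, "z": 5.5},
  {"x": -26.9, "y": -34.8, "z": 5.5},
  {},
  {},
  {},
])

```text
validation failed for argument at $.pl...
```

```bash
python3 -c "
from h import *
go(407,-140,100)
W=viewer.snapshot('wrist');cv2.imwrite('pics/w1.png',W['image']);T=viewer.snapshot('top');cv2.imwrite('pics/t1.png',T['image'])
print(pix(W,[[407,-140,86.5],[407,-140,0]]),W['position'],W['rotation'])"
```

```text
shift [-430.  -557.2  138.7] dist 717 | now [209.4 535.5 238.8] q6 -0.21 t 2.5
[[-141.71524063  467.76017392]
 [ -81.10629456  408.20412805]] [130.85548154 567.03130644 383.96406809] [-0.13608718 -0.09295536  0.55561828  0.81494043]
```

View pics/w1.png

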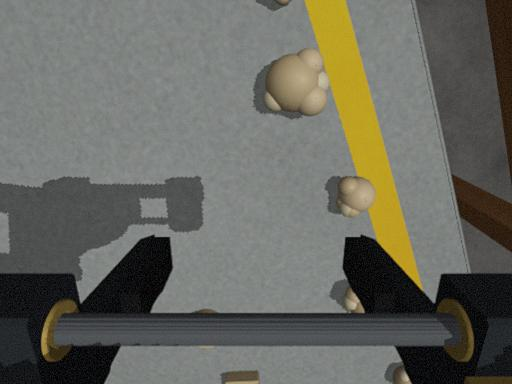

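The moves were refused, so the arm hasn't moved; the wrist view only shows loose corals, the yellow line and the fingers. I'll send complete rows.

drive_tool([
  {"x": -26.9, "y": -34.8, "z": 5.5, "ax": 0, "ay": 0, "az": 0},
  {"x": -26.9, "y": -34.8, "z": 5.5, "ax": 0, "ay": 0, "az": 0},
  {"x": -26.9, "y": -34.8, "z": 5.5, "ax": 0, "ay": 0, "az": 0},
  {"x": -26.9, "y": -34.8, "z": 5.5, "ax": 0, "ay": 0, "az": 0},
  {"x": -26.9, "y": -34.8, "z": 5.5, "ax": 0, "ay": 0, "az": 0},
  {"x": -26.9, "y": -34.8, "z": 5.5, "ax": 0, "ay": 0, "az": 0},
  {"x": -26.9, "y": -34.8, "z": 5.5, "ax": 0, "ay": 0, "az": 0},
  {"x": -26.9, "y": -34.8, "z": 5.5, "ax": 0, "ay": 0, "az": 0},
  {"x": -26.9, "y": -34.8, "z": 5.5, "ax": 0, "ay": 0, "az": 0},
  {"x": -26.9, "y": -34.8, "z": 5.5, "ax": 0, "ay": 0, "az": 0},
  {"x": -26.9, "y": -34.8, "z": 5.5, "ax": 0, "ay": 0, "az": 0},
  {"x": -26.9, "y": -34.8, "z": 5.5, "ax": 0, "ay": 0, "az": 0},
], grip=1, newtons=20)

```text
clock: 3.75
ee_pos: [358.3, 27.2, 173.0]
tcp_rot: [0.185, 0.983, 0.0, 0.001]
force: [1.5, 0.5, 0.3]
grip_width: 0.006
finger_force: 0.0
```

drive_tool([
  {"x": -26.9, "y": -34.8, "z": 5.5, "ax": 0, "ay": 0, "az": 0},
  {"x": -26.9, "y": -34.8, "z": 5.5, "ax": 0, "ay": 0, "az": 0},
  {"x": -26.9, "y": -34.8, "z": 5.5, "ax": 0, "ay": 0, "az": 0},
  {"x": -26.9, "y": -34.8, "z": 5.5, "ax": 0, "ay": 0, "az": 0},
  {"x": 0, "y": 0, "z": 0, "ax": 0, "ay": 0, "az": 0},
  {"x": 0, "y": 0, "z": 0, "ax": 0, "ay": 0, "az": 0},
])

```text
clock: 4.35
ee_pos: [407.1, -140.1, 150.4]
tcp_rot: [0.186, 0.982, 0.0, -0.001]
force: [-0.8, 0.7, -1.2]
grip_width: 0.007
finger_force: 0.0
```

```bash
python3 -c "
from h import *
go(407,-140,77)
W=viewer.snapshot('wrist');cv2.imwrite('pics/w1.png',W['image'])
print(pix(W,[[407,-140,86.5],[407,-140,0]]),W['position'],W['rotation'])
for t in ['stop_top','cup','tray']:print(t,[(round(d['conf'],2),d['box']) for d in finder.recognise(t,W)])"
```

```text
shift [ 0.1  0.1 73.4] dist 73 | now [ 407.1 -140.1  150.4] q6 -1.80 t 4.3
[[256.19724235 205.42344358]
 [256.35883607 171.31426306]] [ 328.76706315 -108.61359385  295.7599807 ] [-0.13549969 -0.09267741  0.55470966  0.81568862]
stop_top [(0.82, [228.8, 170.6, 63.2, 60.5]), (0.24, [364.5, 144.0, 146.6, 216.0])]
cup [(0.8, [0.2, 30.2, 72.1, 174.9]), (0.79, [13.1, 344.0, 108.2, 39.0]), (0.39, [59.5, 351.9, 67.2, 32.1])]
tray [(0.94, [234.6, 260.7, 73.7, 123.0])]
```

View pics/w1.png

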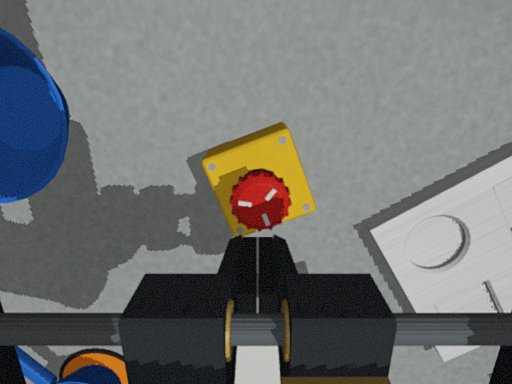

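The wrist view shows the head at (260,200), against a prediction of (256,203), so it's within about 2 mm. Pressing now.

drive_tool([
  {"x": 0, "y": 0, "z": 28, "ax": 0, "ay": 0, "az": 0},
  {"x": 0, "y": 0, "z": 28, "ax": 0, "ay": 0, "az": 0},
  {"x": 0, "y": 0, "z": 5, "ax": 0, "ay": 0, "az": 0},
  {"x": 0, "y": 0, "z": 3, "ax": 0, "ay": 0, "az": 0},
  {"x": 0, "y": 0, "z": 3, "ax": 0, "ay": 0, "az": 0},
  {"x": 0, "y": 0, "z": 2.5, "ax": 0, "ay": 0, "az": 0},
  {"x": 0, "y": 0, "z": 2.5, "ax": 0, "ay": 0, "az": 0},
  {"x": 0, "y": 0, "z": 1, "ax": 0, "ay": 0, "az": 0},
  {"x": 0, "y": 0, "z": 0, "ax": 0, "ay": 0, "az": 0},
  {"x": 0, "y": 0, "z": 0, "ax": 0, "ay": 0, "az": 0},
])

```text
clock: 5.55
ee_pos: [409.1, -140.7, 80.1]
tcp_rot: [0.185, 0.983, -0.001, 0.002]
force: [-1.7, 0.5, 7.6]
grip_width: 0.007
finger_force: 3.7
```

drive_tool([
  {"x": 0, "y": 0, "z": 1.5, "ax": 0, "ay": 0, "az": 0},
  {"x": 0, "y": 0, "z": 1.5, "ax": 0, "ay": 0, "az": 0},
  {"x": 0, "y": 0, "z": 1.5, "ax": 0, "ay": 0, "az": 0},
  {"x": 0, "y": 0, "z": 0, "ax": 0, "ay": 0, "az": 0},
  {"x": 0, "y": 0, "z": 0, "ax": 0, "ay": 0, "az": 0},
])

```text
clock: 6.05
ee_pos: [409.9, -141.2, 77.9]
tcp_rot: [0.185, 0.983, -0.001, 0.002]
force: [-9.4, 4.7, 33.1]
grip_width: 0.005
finger_force: 16.5
```

drive_tool([
  {"x": 0, "y": 0, "z": -10, "ax": 0, "ay": 0, "az": 0},
  {"x": 0, "y": 0, "z": -40, "ax": 0, "ay": 0, "az": 0},
  {"x": 0, "y": 0, "z": -45, "ax": 0, "ay": 0, "az": 0},
  {"x": 0, "y": 0, "z": -45, "ax": 0, "ay": 0, "az": 0},
], grip=-1)

```text
clock: 6.45
ee_pos: [407.6, -139.6, 216.2]
tcp_rot: [0.185, 0.983, -0.0, 0.001]
force: [0.4, -0.5, -0.1]
grip_width: 0.344
finger_force: 0.0
```

```bash
cat > c.py <<'E'
from h import *
# cup: blue mask, handle tip / fit of handle + rim
for n,uv in (("top",(370,187)),("side",(0,0))):
    p=viewer.snapshot(n); hsv=cv2.cvtColor(p["image"],cv2.COLOR_BGR2HSV)
    m=((abs(hsv[...,0].astype(int)-109)<14)&(hsv[...,1]>120)&(hsv[...,2]>50)).astype(np.uint8)
    k,l,st,ce=cv2.connectedComponentsWithStats(m)
    c=pix(p,[[579.7,-416,35]])[0]
    i=min([i for i in range(1,k) if st[i,4]>100],key=lambda i:np.hypot(*(ce[i]-c)))
    M=l==i; print(n,st[i],ce[i])
    v,u=np.nonzero(M); P=world(p,np.c_[u,v],39)[:,:2]   # handle level z=3+34..., rim 45
    d=P-[579.7,-416]; r=np.hypot(*d.T); f=r>70
    a=d[f].mean(0); print("handle dir",np.arctan2(a[1],a[0]),"max r",r.max(),f.sum())
    cc=cv2.cvtColor(p["image"],cv2.COLOR_BGR2HSV)
    views=globals().setdefault("V",[]); views.append((p,M))
# fit: union of cup hull and handle hull
from functools import reduce
cup=cyl(28,3,45,50); h=box(66,14,31,43)+[-78,0,0]
up=[(p,cv2.resize(M.astype(np.uint8),None,fx=S,fy=S,interpolation=0).astype(bool)) for p,M in V]
def mk(up):
    def cost(v):
        o=0
        for p,m in up:
            s=sil(p,place(cup,v[0],v[1],v[2]/50))|sil(p,place(h,v[0],v[1],v[2]/50)); o+=1-(s&m).sum()/(s|m).sum()
        return o/len(up)
    return cost
t=(np.arctan2(a[1],a[0])+np.pi)*50
for q in (up[:1],up[1:],up):
    x0=np.array([579.7,-416,t]); r=minimize(mk(q),x0,method="Nelder-Mead",options=dict(initial_simplex=[x0,x0+[8,0,0],x0+[0,8,0],x0+[0,0,8]],xatol=.05,fatol=1e-4))
    x,y,th=r.x[0],r.x[1],(r.x[2]/50)%(2*np.pi); print(x,y,th,r.fun,"grip",x-82*np.cos(th),y-82*np.sin(th))
o=[(n,d["conf"],d["box"]) for n,d in [("side",d) for d in finder.recognise("stop_top",V[1][0])][:1]]; print(o)
print(sensors.get_state()["ee_pos"],pix(V[1][0],[[407,-140,86.5],[407,-140,78.5]]))
ms=near(V[1][0],"stop_top",*pix(V[1][0],[[407,-140,78]])[0])
if ms is not None: print([fit([(V[1][0],ms)],cyl(21,69-dz,82-dz),[407,-140,0],False) for dz in (0,8)])
E
python3 c.py
```

```text
top [357 163  31  50 804] [372.57835821 180.9539801 ]
handle dir -2.8699944346219732 max r 109.23996258688129 58
side [ 280  285   60   47 1373] [315.46176256 305.59650401]
handle dir -2.8492382503096265 max r 110.4837362085134 105
579.2066260534516 -416.11992397291937 0.27918465714575946 0.12615069894306175 grip 500.3816296912089 -438.7168252758065
579.9488190307726 -416.7866941273336 0.27059558942078593 0.1225011994242764 grip 500.93264626348173 -438.70573701724203
579.9877859557912 -416.41540650214995 0.2793176189860304 0.12477439014665054 grip 501.16579481588894 -439.0227883218383
[('side', 0.63, [213.0, 213.5, 15.4, 12.9])]
[ 409.81680051 -141.09189226  217.79127869] [[220.29476063 217.81953627]
 [220.48613273 219.52699175]]
[(array([ 407.137, -144.917,    0.   ]), np.float64(0.229)), (array([ 407.013, -140.305,    0.   ]), np.float64(0.216))]
```

drive_tool([
  {"x": 0, "y": 0, "z": 0, "ax": 0.1, "ay": 0, "az": 0},
  {"x": 0, "y": 0, "z": 0, "ax": 0, "ay": 0, "az": 0},
  {"x": 0, "y": 0, "z": 0, "ax": 0, "ay": 0, "az": 0},
])

```text
clock: 6.95
ee_pos: [407.0, -138.7, 212.0]
tcp_rot: [0.184, 0.982, -0.048, -0.01]
force: [-0.4, 0.1, 0.6]
grip_width: 0.8
finger_force: 0.0
```

```bash
python3 -c "
from h import *
s=sensors.get_state();print(s['q'].round(3),R.from_quat(s['tcp_rot']).as_matrix()[:,2].round(3))
go(500.8,-438.8,120,0.278+np.pi/2)"
```

```text
[-0.534 -0.121  1.977 -0.101  1.275 -1.705] [-0.038 -0.09  -0.995]
shift [-196.4 -235.7  115. ] dist 328 turn [-0.093 -0.034 -0.648] | now [ 407.  -138.7  212. ] q6 -1.71 t 7.0
```

drive_tool([
  {"x": -24.5, "y": -29.5, "z": 14.4, "ax": 0, "ay": 0, "az": 0},
  {"x": -24.5, "y": -29.5, "z": 14.4, "ax": 0, "ay": 0, "az": 0},
  {"x": -24.5, "y": -29.5, "z": 14.4, "ax": 0, "ay": 0, "az": 0},
  {"x": -24.5, "y": -29.5, "z": 14.4, "ax": 0, "ay": 0, "az": 0},
  {"x": -24.5, "y": -29.5, "z": 14.4, "ax": 0, "ay": 0, "az": 0},
  {"x": -24.5, "y": -29.5, "z": 14.4, "ax": 0, "ay": 0, "az": 0},
  {"x": -24.5, "y": -29.5, "z": 14.4, "ax": 0, "ay": 0, "az": 0},
  {"x": -24.5, "y": -29.5, "z": 14.4, "ax": -0.093, "ay": -0.034, "az": 0},
  {"x": 0, "y": 0, "z": 0, "ax": 0, "ay": 0, "az": -0.14},
  {"x": 0, "y": 0, "z": 0, "ax": 0, "ay": 0, "az": -0.14},
  {"x": 0, "y": 0, "z": 0, "ax": 0, "ay": 0, "az": -0.14},
  {"x": 0, "y": 0, "z": 0, "ax": 0, "ay": 0, "az": -0.14},
], grip=-1)

```text
clock: 8.15
ee_pos: [499.2, -440.9, 120.6]
tcp_rot: [-0.097, 0.995, -0.009, 0.014]
force: [-1.3, 0.9, 1.3]
grip_width: 0.997
finger_force: 0.0
```

drive_tool([
  {"x": 0, "y": 0, "z": 0, "ax": 0, "ay": 0, "az": -0.088},
  {"x": 0, "y": 0, "z": 0, "ax": 0, "ay": 0, "az": 0},
  {"x": 0, "y": 0, "z": 0, "ax": 0, "ay": 0, "az": 0},
  {"x": 0, "y": 0, "z": 0, "ax": 0, "ay": 0, "az": 0},
])

```text
clock: 8.55
ee_pos: [499.9, -440.6, 121.7]
tcp_rot: [-0.137, 0.99, -0.011, 0.013]
force: [-0.0, -0.1, -0.8]
grip_width: 1.001
finger_force: 0.0
```

```bash
python3 -c "
from h import *
go(500.8,-438.8,18,0.278+np.pi/2)
W=viewer.snapshot('wrist');I=W['image'].copy()
for P in [(500.8,-438.8,43)]+[(580+50*np.cos(a),-416.3+50*np.sin(a),45) for a in np.arange(0,6.3,.5)]:
    u=pix(W,[P])[0]; cv2.circle(I,(int(u[0]),int(u[1])),3,(0,255,0),1)
cv2.imwrite('pics/w2.png',I)"
```

```text
shift [  1.1   4.1 103.6] dist 104 turn [-0.025  0.023 -0.003] | now [ 499.9 -440.6  121.7] q6 -2.76 t 8.6
```

View pics/w2.png

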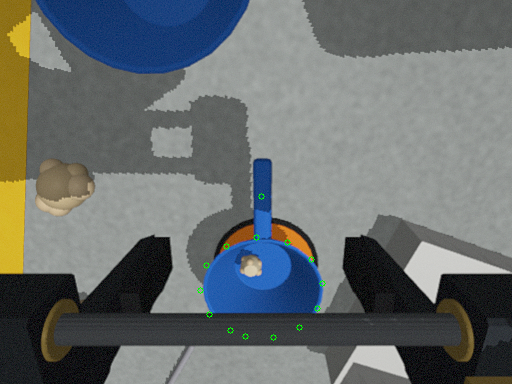

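The wrist view confirms the small cup: its handle passes through the predicted grip point (262,197), one cast is at (250,265), and the mat is under it. Descend and grip.

drive_tool([
  {"x": 0, "y": 0, "z": 0, "ax": -0.025, "ay": 0.023, "az": 0},
  {"x": 0, "y": 1.5, "z": 30, "ax": 0, "ay": 0, "az": 0},
  {"x": 0, "y": 0, "z": 30, "ax": 0, "ay": 0, "az": 0},
  {"x": 0, "y": 0, "z": 20, "ax": 0, "ay": 0, "az": 0},
  {"x": 0, "y": 0, "z": 15, "ax": 0, "ay": 0, "az": 0},
  {"x": 0, "y": 0, "z": 8, "ax": 0, "ay": 0, "az": 0},
  {"x": 0, "y": 0, "z": 0, "ax": 0, "ay": 0, "az": 0},
  {"x": 0, "y": 0, "z": 0, "ax": 0, "ay": 0, "az": 0},
])

```text
clock: 9.4
ee_pos: [500.4, -439.8, 20.1]
tcp_rot: [-0.138, 0.99, -0.001, 0.0]
force: [1.5, 0.9, 0.2]
grip_width: 1.001
finger_force: 0.0
```

```bash
python3 -c "
from h import *
go(500.8,-438.8,18,0.278+np.pi/2)"
```

```text
shift [-0.7  0.9  2.1] dist 2 turn [-0.002  0.    -0.001] | now [ 500.4 -439.8   20.1] q6 -2.75 t 9.4
```

drive_tool([
  {"x": 0, "y": 0.9, "z": 2, "ax": 0, "ay": 0, "az": 0},
  {"x": 0, "y": 0, "z": 0, "ax": 0, "ay": 0, "az": 0},
  {"x": 0, "y": 0, "z": 0, "ax": 0, "ay": 0, "az": 0},
  {"x": 0, "y": 0, "z": 0, "ax": 0, "ay": 0, "az": 0},
  {"x": 0, "y": 0, "z": 0, "ax": 0, "ay": 0, "az": 0},
  {"x": 0, "y": 0, "z": 0, "ax": 0, "ay": 0, "az": 0},
  {"x": 0, "y": 0, "z": 0, "ax": 0, "ay": 0, "az": 0},
  {"x": 0, "y": 0, "z": 0, "ax": 0, "ay": 0, "az": 0},
  {"x": 0, "y": 0, "z": 0, "ax": 0, "ay": 0, "az": 0},
], grip=1, newtons=50)

```text
clock: 10.3
ee_pos: [499.6, -438.4, 17.1]
tcp_rot: [-0.138, 0.99, -0.001, -0.0]
force: [0.4, 0.5, 0.8]
grip_width: 0.204
finger_force: 0.0
```

```bash
python3 -c "
from h import *
s=sensors.get_state();print(s['ee_pos'],s['tcp_rot'],s['clock'],s['finger_force'])"
```

```text
[ 499.64124075 -438.36246569   17.13012326] [-1.38019766e-01  9.90429335e-01 -5.24520796e-04 -2.37330920e-05] 10.3 0.0
```

drive_tool([
  {"x": 0, "y": 0, "z": 0, "ax": 0, "ay": 0, "az": 0},
  {"x": 0, "y": 0, "z": 0, "ax": 0, "ay": 0, "az": 0},
  {"x": 0, "y": 0, "z": 0, "ax": 0, "ay": 0, "az": 0},
])

```text
clock: 10.6
ee_pos: [499.6, -438.4, 17.1]
tcp_rot: [-0.138, 0.99, -0.001, -0.0]
force: [0.0, -0.2, 0.2]
grip_width: 0.148
finger_force: 50.0
```

drive_tool([
  {"x": 0, "y": 0, "z": -5, "ax": 0, "ay": 0, "az": 0},
  {"x": 0, "y": 0, "z": -15, "ax": 0, "ay": 0, "az": 0},
  {"x": 0, "y": 0, "z": -30, "ax": 0, "ay": 0, "az": 0},
  {"x": 0, "y": 0, "z": -40, "ax": 0, "ay": 0, "az": 0},
  {"x": 0, "y": 0, "z": -40, "ax": 0, "ay": 0, "az": 0},
  {"x": 0, "y": 0, "z": -40, "ax": 0, "ay": 0, "az": 0},
  {"x": 0, "y": 0, "z": -30, "ax": 0, "ay": 0, "az": 0},
  {"x": 0, "y": 0, "z": -15, "ax": 0, "ay": 0, "az": 0},
  {"x": 0, "y": 0, "z": -3, "ax": 0, "ay": 0, "az": 0},
  {"x": 0, "y": 0, "z": 0, "ax": 0, "ay": 0, "az": 0},
])

```text
clock: 11.6
ee_pos: [499.4, -437.9, 234.6]
tcp_rot: [-0.138, 0.99, -0.0, -0.0]
force: [-0.1, -0.2, -1.9]
grip_width: 0.153
finger_force: 50.0
```

```bash
python3 -c "
from h import *
go(592,-228,230,-0.364)
for n in ('top','side'):
    p=viewer.snapshot(n); cv2.imwrite('pics/mat_%s.png'%n,p['image'])
    hsv=cv2.cvtColor(p['image'],cv2.COLOR_BGR2HSV)
    c=pix(p,[[580,-416,3]])[0]
    m=((hsv[...,0]>4)&(hsv[...,0]<19)&(hsv[...,1]>150)&(hsv[...,2]>60)).astype(np.uint8)
    k,l,st,ce=cv2.connectedComponentsWithStats(m)
    for i in range(1,k):
        if st[i,4]>25 and np.hypot(*(ce[i]-c))<30: print(n,st[i],world(p,ce[i],3)[0])
"
```

```text
shift [-146.5  176.5    4.5] dist 229 turn [-0.    -0.001 -0.93 ] | now [ 499.4 -437.9  234.6] q6 -2.75 t 11.6
top [354 166  28  28 573] [ 580.92640383 -408.86290413    3.        ]
side [298 295  36  32 147] [ 569.26836076 -427.00917025    3.        ]
```

drive_tool([
  {"x": -20, "y": 24, "z": 0, "ax": 0, "ay": 0, "az": 0},
  {"x": -25, "y": 30, "z": 0, "ax": 0, "ay": 0, "az": 0},
  {"x": -28, "y": 34, "z": 0, "ax": 0, "ay": 0, "az": 0},
  {"x": -28, "y": 34, "z": 0, "ax": 0, "ay": 0, "az": 0},
  {"x": -25.5, "y": 30.5, "z": 0, "ax": 0, "ay": 0, "az": 0},
  {"x": -20, "y": 24, "z": 0, "ax": 0, "ay": 0, "az": 0},
  {"x": 0, "y": 0, "z": 0, "ax": 0, "ay": 0, "az": 0.06},
  {"x": 0, "y": 0, "z": 0, "ax": 0, "ay": 0, "az": 0.12},
  {"x": 0, "y": 0, "z": 0, "ax": 0, "ay": 0, "az": 0.14},
  {"x": 0, "y": 0, "z": 0, "ax": 0, "ay": 0, "az": 0.14},
  {"x": 0, "y": 0, "z": 0, "ax": 0, "ay": 0, "az": 0.14},
  {"x": 0, "y": 0, "z": 0, "ax": 0, "ay": 0, "az": 0.14},
])

```text
clock: 12.9
ee_pos: [591.4, -227.7, 232.4]
tcp_rot: [0.232, 0.973, 0.0, -0.002]
force: [0.4, -0.1, -0.3]
grip_width: 0.148
finger_force: 50.0
```

drive_tool([
  {"x": 0, "y": 0, "z": 0, "ax": 0, "ay": 0, "az": 0.14},
  {"x": 0, "y": 0, "z": 0, "ax": 0, "ay": 0, "az": 0.14},
  {"x": 0, "y": 0, "z": 0, "ax": 0, "ay": 0, "az": 0.14},
  {"x": 0, "y": 0, "z": 0, "ax": 0, "ay": 0, "az": 0.14},
  {"x": 0, "y": 0, "z": 0, "ax": 0, "ay": 0, "az": 0.14},
  {"x": 0, "y": 0, "z": 0, "ax": 0, "ay": 0, "az": 0.14},
  {"x": 0, "y": 0, "z": 0, "ax": 0, "ay": 0, "az": 0.14},
  {"x": 0, "y": 0, "z": 0, "ax": 0, "ay": 0, "az": 0.14},
  {"x": 0, "y": 0, "z": 0, "ax": 0, "ay": 0, "az": 0.14},
  {"x": 0, "y": 0, "z": 0, "ax": 0, "ay": 0, "az": 0.14},
  {"x": 0, "y": 0, "z": 0, "ax": 0, "ay": 0, "az": 0.07},
  {"x": 0, "y": 0, "z": 0, "ax": 0, "ay": 0, "az": 0},
])

```text
clock: 14.1
ee_pos: [591.5, -227.8, 232.6]
tcp_rot: [0.823, 0.568, -0.001, -0.001]
force: [1.0, -0.3, -0.4]
grip_width: 0.148
finger_force: 50.0
```

```bash
python3 -c "
from h import *
go(592,-228,230,-0.364)
s=sensors.get_state();print(s['q'].round(2),R.from_quat(s['tcp_rot']).as_matrix().round(2).tolist())
for n in ('top','side'):
    p=viewer.snapshot(n); cv2.imwrite('pics/mat_%s.png'%n,p['image'])
    hsv=cv2.cvtColor(p['image'],cv2.COLOR_BGR2HSV)
    c=pix(p,[[580,-416,3]])[0]
    m=((hsv[...,0]>4)&(hsv[...,0]<19)&(hsv[...,1]>150)&(hsv[...,2]>60)).astype(np.uint8)
    k,l,st,ce=cv2.connectedComponentsWithStats(m)
    for i in range(1,k):
        if st[i,4]>25 and np.hypot(*(ce[i]-c))<30: print(n,st[i],world(p,ce[i],3)[0])
"
```

```text
shift [0.  0.6 2.6] dist 3 turn [-0.003  0.     0.001] | now [ 591.5 -227.8  232.6] q6 -0.19 t 14.1
[-0.55  0.32  1.45 -0.    1.37 -0.19] [[0.36, 0.93, -0.0], [0.93, -0.36, 0.0], [-0.0, -0.0, -1.0]]
top [360 166  22  28 291] [ 573.60903487 -430.53546664    3.        ]
side [298 292  36  35 902] [ 580.93720341 -417.73890035    3.        ]
```

drive_tool([
  {"x": 0, "y": 0, "z": 0, "ax": 0, "ay": 0.07, "az": 0},
  {"x": 0, "y": 0, "z": 0, "ax": 0, "ay": 0.13, "az": 0},
  {"x": 0, "y": 0, "z": 0, "ax": 0, "ay": 0.14, "az": 0},
  {"x": 0, "y": 0, "z": 0, "ax": 0, "ay": 0.14, "az": 0},
  {"x": 0, "y": 0, "z": 0, "ax": 0, "ay": 0.14, "az": 0},
  {"x": 0, "y": 0, "z": 0, "ax": 0, "ay": 0.14, "az": 0},
  {"x": 0, "y": 0, "z": 0, "ax": 0, "ay": 0.14, "az": 0},
  {"x": 0, "y": 0, "z": 0, "ax": 0, "ay": 0.1, "az": 0},
  {"x": 0, "y": 0, "z": 0, "ax": 0, "ay": 0, "az": 0},
])

```text
clock: 15.1
ee_pos: [590.7, -229.3, 231.2]
tcp_rot: [0.723, 0.496, 0.395, -0.274]
force: [-0.3, 0.8, -1.4]
grip_width: 0.143
finger_force: 50.0
```

```bash
python3 -c "
from h import *
s=sensors.get_state();print(s['q'].round(2),s['ee_pos'].round(1),R.from_quat(s['tcp_rot']).as_matrix().round(2).tolist())
p=viewer.snapshot('side'); I=p['image']
cv2.imwrite('pics/tilt1.png',I)"
```

```text
[-0.93  0.58  1.4   0.81  1.78 -0.66] [ 590.7 -229.3  231.2] [[0.2, 0.93, 0.3], [0.5, -0.36, 0.79], [0.84, -0.0, -0.54]]
```

View pics/tilt1.png

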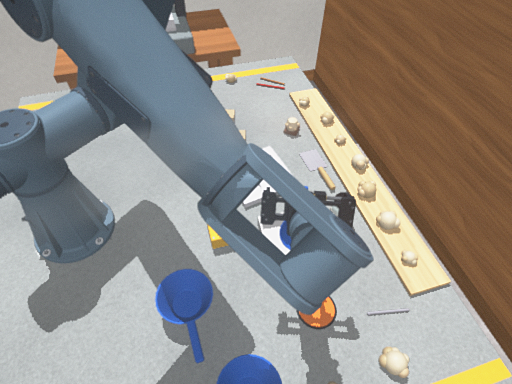

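The side view shows the hand tilting over the tray at (300,210), with the cup hidden behind the wrist at about (310,270). There's room below, so I'll raise it 30 mm and finish tipping.

drive_tool([
  {"x": 25, "y": 0, "z": -16, "ax": 0, "ay": 0.06, "az": 0},
  {"x": 0, "y": 0, "z": 0, "ax": 0, "ay": 0.12, "az": 0},
  {"x": 0, "y": 0, "z": 0, "ax": 0, "ay": 0.14, "az": 0},
  {"x": 0, "y": 0, "z": 0, "ax": 0, "ay": 0.14, "az": 0},
  {"x": 0, "y": 0, "z": 0, "ax": 0, "ay": 0.14, "az": 0},
  {"x": 0, "y": 0, "z": 0, "ax": 0, "ay": 0.14, "az": 0},
  {"x": 0, "y": 0, "z": 0, "ax": 0, "ay": 0.12, "az": 0},
  {"x": 0, "y": 0, "z": 0, "ax": 0, "ay": 0.06, "az": 0},
  {"x": 0, "y": 0, "z": 0, "ax": 0, "ay": 0, "az": 0},
  {"x": 0, "y": 0, "z": 0, "ax": 0, "ay": 0, "az": 0},
  {"x": 0, "y": 0, "z": 0, "ax": 0, "ay": 0, "az": 0},
  {"x": 0, "y": 0, "z": 0, "ax": 0, "ay": 0, "az": 0},
])

```text
clock: 16.35
ee_pos: [592.6, -228.5, 266.0]
tcp_rot: [0.473, 0.328, 0.674, -0.464]
force: [0.4, -0.0, -0.6]
grip_width: 0.149
finger_force: 50.0
```

```bash
python3 -c "
from h import *
s=sensors.get_state();print(s['q'].round(2),s['ee_pos'].round(1),R.from_quat(s['tcp_rot']).as_matrix().round(2).tolist())
p=viewer.snapshot('top');q=viewer.snapshot('wrist'); cv2.imwrite('pics/tilt2.png',np.hstack([p['image'][60:330,230:490],cv2.resize(q['image'],(360,270))]))
for d in (p,q): print([(e['conf'],e['box']) for e in finder.recognise('cast_a',d)])"
```

```text
[-0.97  0.96  1.32  1.44  2.25 -0.66] [ 592.6 -228.5  266. ] [[-0.12, 0.94, 0.33], [-0.32, -0.35, 0.88], [0.94, 0.0, 0.34]]
[]
[]
```

View pics/tilt2.png

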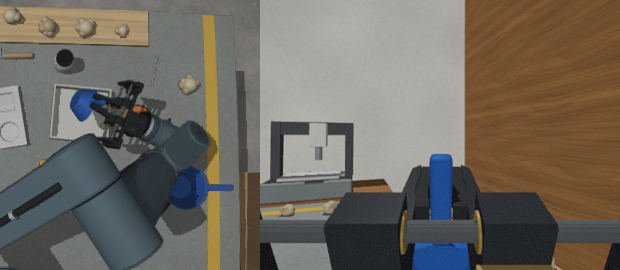

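The cup is tipped 110° over the tray at top-crop (85,105). I'll hold a moment with slightly more tilt, then turn back.

drive_tool([
  {"x": 0, "y": 0, "z": 0, "ax": 0, "ay": 0.1, "az": 0},
  {"x": 0, "y": 0, "z": 0, "ax": 0, "ay": 0, "az": 0},
  {"x": 0, "y": 0, "z": 0, "ax": 0, "ay": 0, "az": 0},
  {"x": 0, "y": 0, "z": 0, "ax": 0, "ay": 0, "az": 0},
  {"x": 0, "y": 0, "z": 0, "ax": 0, "ay": -0.1, "az": 0},
  {"x": 0, "y": 0, "z": 0, "ax": 0, "ay": -0.14, "az": 0},
  {"x": 0, "y": 0, "z": 0, "ax": 0, "ay": -0.14, "az": 0},
  {"x": 0, "y": 0, "z": 0, "ax": 0, "ay": -0.14, "az": 0},
  {"x": 0, "y": 0, "z": 0, "ax": 0, "ay": -0.14, "az": 0},
  {"x": 0, "y": 0, "z": 0, "ax": 0, "ay": -0.14, "az": 0},
  {"x": 0, "y": 0, "z": 0, "ax": 0, "ay": -0.14, "az": 0},
  {"x": 0, "y": 0, "z": 0, "ax": 0, "ay": -0.14, "az": 0},
])

```text
clock: 17.75
ee_pos: [592.0, -230.0, 265.9]
tcp_rot: [0.735, 0.508, 0.37, -0.253]
force: [0.1, 0.9, -0.7]
grip_width: 0.147
finger_force: 50.0
```

drive_tool([
  {"x": 0, "y": 0, "z": 0, "ax": 0, "ay": -0.14, "az": 0},
  {"x": 0, "y": 0, "z": 0, "ax": 0, "ay": -0.14, "az": 0},
  {"x": 0, "y": 0, "z": 0, "ax": 0, "ay": -0.14, "az": 0},
  {"x": 0, "y": 0, "z": 0, "ax": 0, "ay": -0.14, "az": 0},
  {"x": 0, "y": 0, "z": 0, "ax": 0, "ay": -0.14, "az": 0},
  {"x": 0, "y": 0, "z": 0, "ax": 0, "ay": -0.14, "az": 0},
  {"x": 0, "y": 0, "z": 0, "ax": 0, "ay": -0.09, "az": 0},
  {"x": 0, "y": 0, "z": 0, "ax": 0, "ay": 0, "az": 0},
  {"x": 0, "y": 0, "z": 0, "ax": 0, "ay": 0, "az": 0},
])

```text
clock: 18.65
ee_pos: [592.3, -227.9, 265.2]
tcp_rot: [0.823, 0.569, 0.005, -0.003]
force: [-0.1, -0.6, -0.7]
grip_width: 0.144
finger_force: 50.0
```

```bash
python3 -c "
from h import *
s=sensors.get_state();print(s['q'].round(2),s['ee_pos'].round(1),R.from_quat(s['tcp_rot']).as_matrix().round(2).tolist())
go(499.6,-438.4,235,1.849)
p=viewer.snapshot('top');q=viewer.snapshot('side'); cv2.imwrite('pics/emp.png',np.hstack([cv2.resize(p['image'][130:240,250:400],(450,330)),cv2.resize(q['image'][190:300,250:350],(300,330))]))
for d in (p,q): print([(e['conf'],e['box'],world(d,[e['box'][0]+e['box'][2]/2,e['box'][1]+e['box'][3]/2],14)[0].round()) for e in finder.recognise('cast_a',d)])"
```

```text
[-0.56  0.29  1.42  0.01  1.43 -0.2 ] [ 592.3 -227.9  265.2] [[0.35, 0.94, 0.0], [0.94, -0.35, 0.01], [0.01, 0.0, -1.0]]
shift [-230.   -12.4   27.7] dist 232 turn [-0.004 -0.01   0.931] | now [ 592.3 -227.9  265.2] q6 -0.20 t 18.6
[(0.52, [282.0, 144.7, 58.5, 51.8], array([ 604., -230.,   14.]))]
[]
```

View pics/emp.png

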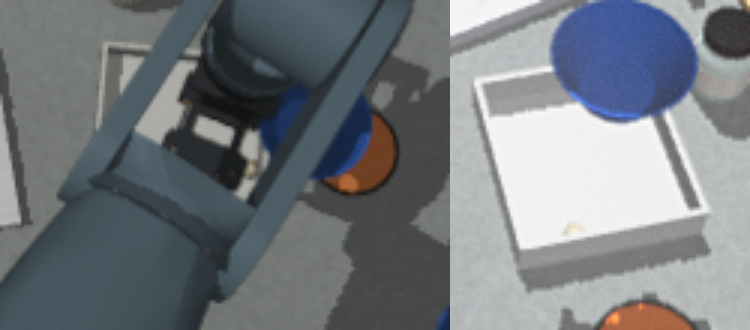

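The cast lies in the tray at side-crop (573,228) and the cup is empty. I'll reverse the yaw and take the cup back to its mat.

drive_tool([
  {"x": 0, "y": 0, "z": 0, "ax": -0.004, "ay": -0.01, "az": -0.1},
  {"x": 0, "y": 0, "z": 0, "ax": 0, "ay": 0, "az": -0.14},
  {"x": 0, "y": 0, "z": 0, "ax": 0, "ay": 0, "az": -0.14},
  {"x": 0, "y": 0, "z": 0, "ax": 0, "ay": 0, "az": -0.14},
  {"x": 0, "y": 0, "z": 0, "ax": 0, "ay": 0, "az": -0.14},
  {"x": 0, "y": 0, "z": 0, "ax": 0, "ay": 0, "az": -0.14},
  {"x": 0, "y": 0, "z": 0, "ax": 0, "ay": 0, "az": -0.14},
  {"x": 0, "y": 0, "z": 0, "ax": 0, "ay": 0, "az": -0.14},
  {"x": 0, "y": 0, "z": 0, "ax": 0, "ay": 0, "az": -0.14},
  {"x": 0, "y": 0, "z": 0, "ax": 0, "ay": 0, "az": -0.14},
  {"x": 0, "y": 0, "z": 0, "ax": 0, "ay": 0, "az": -0.14},
  {"x": 0, "y": 0, "z": 0, "ax": 0, "ay": 0, "az": -0.14},
])

```text
clock: 20.05
ee_pos: [591.8, -229.4, 264.2]
tcp_rot: [0.144, 0.99, -0.0, 0.002]
force: [-1.0, 0.1, -0.7]
grip_width: 0.143
finger_force: 50.0
```

drive_tool([
  {"x": 0, "y": 0, "z": 0, "ax": 0, "ay": 0, "az": -0.14},
  {"x": 0, "y": 0, "z": 0, "ax": 0, "ay": 0, "az": -0.14},
  {"x": 0, "y": 0, "z": 0, "ax": 0, "ay": 0, "az": -0.14},
  {"x": 0, "y": 0, "z": 0, "ax": 0, "ay": 0, "az": -0.14},
  {"x": 0, "y": 0, "z": 0, "ax": 0, "ay": 0, "az": -0.013},
  {"x": 0, "y": 0, "z": 0, "ax": 0, "ay": 0, "az": 0},
])

```text
clock: 20.65
ee_pos: [592.0, -229.0, 264.4]
tcp_rot: [-0.137, 0.991, -0.001, 0.002]
force: [0.7, 0.6, -0.6]
grip_width: 0.145
finger_force: 50.0
```

```bash
python3 -c "
from h import *
go(499.6,-438.4,100,1.849)"
```

```text
shift [ 146.4 -175.9  164.4] dist 282 turn [-0.003  0.003 -0.003] | now [ 592.  -229.   264.4] q6 -2.40 t 20.6
```

drive_tool([
  {"x": 20, "y": -24, "z": 5, "ax": -0.003, "ay": 0.003, "az": -0.003},
  {"x": 27, "y": -32, "z": 10, "ax": 0, "ay": 0, "az": 0},
  {"x": 30, "y": -36, "z": 15, "ax": 0, "ay": 0, "az": 0},
  {"x": 29, "y": -36, "z": 20, "ax": 0, "ay": 0, "az": 0},
  {"x": 24, "y": -30, "z": 25, "ax": 0, "ay": 0, "az": 0},
  {"x": 16.4, "y": -18, "z": 25, "ax": 0, "ay": 0, "az": 0},
  {"x": 0, "y": 0, "z": 25, "ax": 0, "ay": 0, "az": 0},
  {"x": 0, "y": 0, "z": 25, "ax": 0, "ay": 0, "az": 0},
  {"x": 0, "y": 0, "z": 20, "ax": 0, "ay": 0, "az": 0},
  {"x": 0, "y": 0, "z": 10, "ax": 0, "ay": 0, "az": 0},
  {"x": 0, "y": 0, "z": 0, "ax": 0, "ay": 0, "az": 0},
  {"x": 0, "y": 0, "z": 0, "ax": 0, "ay": 0, "az": 0},
])

```text
clock: 21.85
ee_pos: [501.4, -438.3, 85.6]
tcp_rot: [-0.14, 0.99, -0.001, 0.001]
force: [-0.3, -0.4, -0.4]
grip_width: 0.147
finger_force: 50.0
```

```bash
python3 -c "
from h import *
go(499.6,-438.4,20,1.849)
for n in ('top','side','wrist'):
    p=viewer.snapshot(n)
    hsv=cv2.cvtColor(p['image'],cv2.COLOR_BGR2HSV)
    c=pix(p,[[580,-416,3]])[0]
    m=((hsv[...,0]>4)&(hsv[...,0]<19)&(hsv[...,1]>150)&(hsv[...,2]>60)).astype(np.uint8)
    k,l,st,ce=cv2.connectedComponentsWithStats(m)
    print(n,c)
    for i in range(1,k):
        if st[i,4]>25 and np.hypot(*(ce[i]-c))<60: print(st[i])
    cv2.imwrite('pics/lo_%s.png'%n,p['image'])
"
```

```text
shift [ 1.8  0.5 65.6] dist 66 turn [-0.002  0.001  0.004] | now [ 501.4 -438.3   85.6] q6 -2.75 t 21.9
top [368.4316704  179.98338721]
[354 167  21  27 221]
side [315.69926424 309.1536984 ]
[307 315  14  11  88]
wrist [257.12194381 286.54791651]
[273 295   2  19  36]
[240 296   2  17  31]
```

View pics/lo_wrist.png

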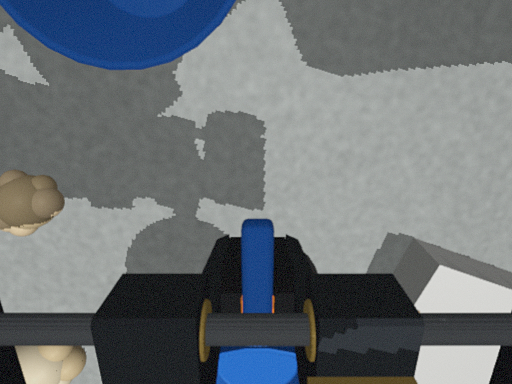

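The cup hangs straight over the mat, with the handle at (258,260) and the mat edge at (240,300). Setting it down.

drive_tool([
  {"x": 1.8, "y": 0.5, "z": 15, "ax": 0, "ay": 0, "az": 0.004},
  {"x": 0, "y": 0, "z": 20, "ax": 0, "ay": 0, "az": 0},
  {"x": 0, "y": 0, "z": 15, "ax": 0, "ay": 0, "az": 0},
  {"x": 0, "y": 0, "z": 8, "ax": 0, "ay": 0, "az": 0},
  {"x": 0, "y": 0, "z": 4, "ax": 0, "ay": 0, "az": 0},
  {"x": 0, "y": 0, "z": 3, "ax": 0, "ay": 0, "az": 0},
  {"x": 0, "y": 0, "z": 1, "ax": 0, "ay": 0, "az": 0},
  {"x": 0, "y": 0, "z": 0, "ax": 0, "ay": 0, "az": 0},
  {"x": 0, "y": 0, "z": 0, "ax": 0, "ay": 0, "az": 0},
])

```text
clock: 22.9
ee_pos: [499.5, -438.3, 19.5]
tcp_rot: [-0.139, 0.99, -0.001, 0.001]
force: [0.2, 0.0, -1.1]
grip_width: 0.144
finger_force: 50.0
```

drive_tool([
  {"x": 0, "y": 0, "z": 1, "ax": 0, "ay": 0, "az": 0},
  {"x": 0, "y": 0, "z": 1, "ax": 0, "ay": 0, "az": 0},
  {"x": 0, "y": 0, "z": 0.5, "ax": 0, "ay": 0, "az": 0},
  {"x": 0, "y": 0, "z": 0, "ax": 0, "ay": 0, "az": 0},
  {"x": 0, "y": 0, "z": 0, "ax": 0, "ay": 0, "az": 0},
])

```text
clock: 23.4
ee_pos: [499.3, -438.2, 16.6]
tcp_rot: [-0.139, 0.99, -0.0, 0.0]
force: [-1.1, -0.2, 1.8]
grip_width: 0.143
finger_force: 50.0
```

drive_tool([
  {"x": 0, "y": 0, "z": 0, "ax": 0, "ay": 0, "az": 0},
  {"x": 0, "y": 0, "z": 0, "ax": 0, "ay": 0, "az": 0},
  {"x": 0, "y": 0, "z": 0, "ax": 0, "ay": 0, "az": 0},
  {"x": 0, "y": 0, "z": 0, "ax": 0, "ay": 0, "az": 0},
  {"x": 0, "y": 0, "z": 0, "ax": 0, "ay": 0, "az": 0},
  {"x": 0, "y": 0, "z": 0, "ax": 0, "ay": 0, "az": 0},
  {"x": 0, "y": 0, "z": -10, "ax": 0, "ay": 0, "az": 0},
  {"x": 0, "y": 0, "z": -30, "ax": 0, "ay": 0, "az": 0},
  {"x": 0, "y": 0, "z": -45, "ax": 0, "ay": 0, "az": 0},
  {"x": 0, "y": 0, "z": -45, "ax": 0, "ay": 0, "az": 0},
  {"x": 0, "y": 0, "z": -45, "ax": 0, "ay": 0, "az": 0},
  {"x": 0, "y": 0, "z": 0, "ax": 0, "ay": 0, "az": 0},
], grip=-1, newtons=25)

```text
clock: 24.6
ee_pos: [502.0, -441.2, 201.1]
tcp_rot: [-0.139, 0.99, -0.007, 0.004]
force: [0.2, -1.2, 1.5]
grip_width: 0.999
finger_force: 0.0
```

```bash
python3 c.py; python3 - <<'E'
from h import *
T=viewer.snapshot("top");D=viewer.snapshot("side")
def tan(p):
    h=cv2.cvtColor(p["image"],cv2.COLOR_BGR2HSV); return (abs(h[...,0].astype(int)-15)<8)&(h[...,1]>55)&(h[...,2]>110)
for t,m,x,y in [("sq1",box(50,50,0,20),(549,377,-.3),1),("sq2",box(50,50,0,20),(558,250,-.3),1),("rd",cyl(27,0,20),(420,374,0),0)]:
    o=[];V=[]
    for p in (T,D):
        c=pix(p,[[x[0],x[1],10]])[0]; M=tan(p); k,l,st,ce=cv2.connectedComponentsWithStats(M.astype(np.uint8))
        i=min([i for i in range(1,k) if st[i,4]>30],key=lambda i:np.hypot(*(ce[i]-c))); print(t,c.round(1),ce[i].round(1),st[i]); V.append((p,l==i))
    for v in (V[:1],V[1:],V): o.append(fit(v,m,x,y))
    print([(q[0].tolist(),float(q[1])) for q in o])
E
```

```text
top [357 163  31  32 699] [371.49213162 177.50786838]
handle dir nan max r 50.40714854305381 0
side [280 298  29  33 250] [295.516 316.172]
handle dir -2.8599297520033167 max r 110.4837362085134 98
580.0904905872471 -415.2480436918345 0.391684184138111 0.23768531802965087 grip 504.3005604153408 -446.55118226510797
578.2264640598407 -413.4467006397098 0.3160874203455261 0.8393984478668222 grip 500.2888329399661 -438.9364173000092
580.5820023223043 -415.3253866276707 0.28270971087215224 0.5393492740947688 grip 501.8371508255823 -438.2000093078197
[('side', 0.58, [214.0, 214.1, 12.6, 15.2])]
[ 498.91037967 -437.61330246  191.48925094] [[220.29476063 217.81953627]
 [220.48613273 219.52699175]]
[(array([ 406.997, -145.71 ,    0.   ]), np.float64(0.102)), (array([ 407.496, -140.376,    0.   ]), np.float64(0.088))]
sq1 [119.4 183.7] [117.7 183.9] [109 175  18  18 224]
sq1 [227.5 114.9] [231.   78.2] [227  75   8   8  47]
[([548.334, 382.968, -0.309], 0.21), ([549.0, 377.0, -0.3], 1.0), ([548.334, 382.968, -0.309], 0.605)]
sq2 [159.  181.8] [158.6 182. ] [150 173  18  19 239]
sq2 [238.2 135.7] [231.   78.2] [227  75   8   8  47]
[([556.694, 250.576, -0.254], 0.156), ([558.0, 250.0, -0.3], 1.0), ([556.694, 250.576, -0.254], 0.578)]
rd [118.1 224.4] [117.6 224.2] [110 216  16  17 217]
rd [194.5 121.3] [231.   78.2] [227  75   8   8  47]
[([421.177, 375.486, 0.0], 0.183), ([420.0, 374.0, 0.0], 1.0), ([421.177, 375.486, 0.0], 0.592)]c.py:12: RuntimeWarning: Mean of empty slice.
  a=d[f].mean(0); print("handle dir",np.arctan2(a[1],a[0]),"max r",r.max(),f.sum())
  ret = um.true_divide(
```

```bash
python3 -c "
from h import *
go(500,150,220,1.29)"
```

```text
shift [-163.1  563.8  -29.4] dist 588 turn [ 0.002 -0.002  0.56 ] | now [ 498.3 -436.9  189.2] q6 -2.75 t 24.9
```

drive_tool([
  {"x": -19.2, "y": 41.2, "z": -2, "ax": 0, "ay": 0, "az": 0},
  {"x": -19.2, "y": 41.2, "z": -2, "ax": 0, "ay": 0, "az": 0},
  {"x": -19.2, "y": 41.2, "z": -2, "ax": 0, "ay": 0, "az": 0},
  {"x": -19.2, "y": 41.2, "z": -2, "ax": 0, "ay": 0, "az": 0},
  {"x": -19.2, "y": 41.2, "z": -2, "ax": 0, "ay": 0, "az": 0},
  {"x": -19.2, "y": 41.2, "z": 0, "ax": 0, "ay": 0, "az": 0},
  {"x": -19.2, "y": 41.2, "z": 0, "ax": 0, "ay": 0, "az": 0},
  {"x": -19.2, "y": 41.2, "z": 0, "ax": 0, "ay": 0, "az": 0},
  {"x": -19.2, "y": 41.2, "z": 0, "ax": 0, "ay": 0, "az": 0},
  {"x": -19.2, "y": 41.2, "z": 0, "ax": 0, "ay": 0, "az": 0},
  {"x": -19.2, "y": 41.2, "z": 0, "ax": 0, "ay": 0, "az": 0},
  {"x": -19.2, "y": 41.2, "z": 0, "ax": 0, "ay": 0, "az": 0},
], grip=-0.8)

```text
clock: 26.1
ee_pos: [583.7, 102.8, 199.5]
tcp_rot: [-0.139, 0.99, -0.0, -0.001]
force: [0.0, 0.2, 0.5]
grip_width: 0.898
finger_force: 0.0
```

drive_tool([
  {"x": -19.2, "y": 41.2, "z": 0, "ax": 0, "ay": 0, "az": 0},
  {"x": -19.2, "y": 41.2, "z": 0, "ax": 0, "ay": 0, "az": 0},
  {"x": -19.2, "y": 41.2, "z": 0, "ax": 0, "ay": 0, "az": 0},
  {"x": 0, "y": 0, "z": 0, "ax": 0, "ay": 0, "az": 0.14},
  {"x": 0, "y": 0, "z": 0, "ax": 0, "ay": 0, "az": 0.14},
  {"x": 0, "y": 0, "z": 0, "ax": 0, "ay": 0, "az": 0.14},
  {"x": 0, "y": 0, "z": 0, "ax": 0, "ay": 0, "az": 0.14},
  {"x": 0, "y": 0, "z": 0, "ax": 0, "ay": 0, "az": 0},
  {"x": 0, "y": 0, "z": 0, "ax": 0, "ay": 0, "az": 0},
])

```text
clock: 27.0
ee_pos: [605.3, 235.4, 199.8]
tcp_rot: [0.138, 0.99, -0.001, -0.001]
force: [-0.8, 0.4, -0.1]
grip_width: 0.902
finger_force: 0.0
```

```bash
cat > d.py <<'E'
import sys
from h import *
# blanks seen by wrist camera: args name x y yaw
T=viewer.snapshot("wrist"); cv2.imwrite("pics/d.png",T["image"])
h=cv2.cvtColor(T["image"],cv2.COLOR_BGR2HSV); M=(abs(h[...,0].astype(int)-15)<8)&(h[...,1]>55)&(h[...,2]>90)
M=cv2.morphologyEx(M.astype(np.uint8),cv2.MORPH_OPEN,np.ones((3,3)))
k,l,st,ce=cv2.connectedComponentsWithStats(M)
for i in range(1,k):
    if st[i,4]<400: continue
    w=world(T,ce[i],15)[0]; o=[]
    for n,m,y in (("sq",box(50,50,0,20),1),("rd",cyl(27,0,20),0)):
        f=min((fit([(T,l==i)],m,[w[0],w[1],a],y) for a in ((0,-.3) if y else (0,))),key=lambda q:q[1]); o.append((n,f[0].tolist(),float(f[1])))
    print(st[i],w.round(),o)
E
python3 d.py; python3 -c "
from h import *
go(557,250,100,-.28)"
```

```text
[ 358   37   60   58 2938] [548. 381.  15.] [('sq', [548.647, 379.375, -0.316], 0.127), ('rd', [549.181, 381.83, 0.0], 0.173)]
[ 232   88   52   52 2608] [557. 250.  15.] [('sq', [557.629, 249.924, -0.278], 0.028), ('rd', [557.651, 250.277, 0.0], 0.165)]
[ 117  345  278   39 8924] [874. 166.  15.] [('sq', [875.637, 156.714, 0.37], 0.824), ('rd', [877.753, 164.266, 0.0], 0.844)]
shift [ 50.5   0.8 100.1] dist 112 turn [-0.000e+00 -1.000e-03 -1.569e+00] | now [605.4 235.4 200.1] q6 -1.10 t 27.1
```

View pics/d.png

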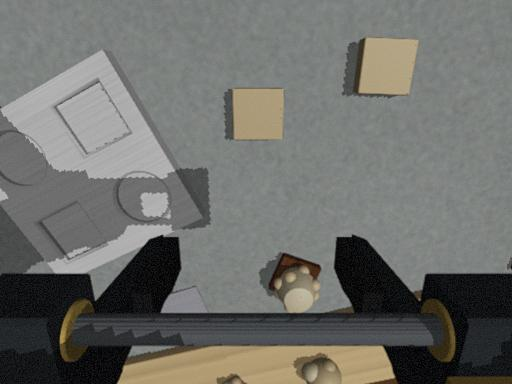

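The view shows the near square blank at (258,113), fit 0.028, the far square at (388,66), the nest on the left, and the specimen at (298,290) well clear. Descending on the near square.

drive_tool([
  {"x": 16, "y": 0, "z": 25, "ax": 0, "ay": 0, "az": 0},
  {"x": 18, "y": 0, "z": 35, "ax": 0, "ay": 0, "az": 0},
  {"x": 16, "y": 0, "z": 40, "ax": 0, "ay": 0, "az": 0},
  {"x": 0, "y": 0, "z": 40, "ax": 0, "ay": 0, "az": 0},
  {"x": 0, "y": 0, "z": 30, "ax": 0, "ay": 0, "az": 0},
  {"x": 0, "y": 0, "z": 12, "ax": 0, "ay": 0, "az": 0},
  {"x": 0, "y": 0, "z": 0, "ax": 0, "ay": 0, "az": 0},
  {"x": 0, "y": 0, "z": 0, "ax": 0, "ay": 0, "az": 0},
])

```text
clock: 27.85
ee_pos: [559.0, 249.5, 20.3]
tcp_rot: [0.14, 0.99, 0.0, 0.001]
force: [0.2, 0.1, 0.9]
grip_width: 0.9
finger_force: 0.0
```

```bash
python3 - <<'E'
from h import *
go(557.6,249.9,11,1.293)
p=viewer.snapshot("wrist") # only for intrinsics
E
python3 - <<'E'
from h import *
I=cv2.imread('pics/d.png')
p=viewer.snapshot("wrist")
# camera pose at d.png: same tool rotation assumed; rebuild from TCP offset
s=sensors.get_state(); r=R.from_quat(s["tcp_rot"])
off=r.inv().apply(np.array(p["position"])-s["ee_pos"]); rel=r.inv()*R.from_matrix(rot(p))
print(off.round(1))
r0=R.from_quat([.138,.99,-.001,-.001]); q=dict(p); q["position"]=np.array([605.4,235.4,200])+r0.apply(off); q["rotation"]=(r0*rel).as_quat()
print(world(q,[[94,118],[143,197],[18,158],[74,230],[258,113]],20).round(1))
E
```

```text
shift [ 1.5 -0.   9.3] dist 9 turn [ 0.001  0.002 -0.003] | now [559.  249.5  20.3] q6 -1.06 t 27.9
[  84.6    0.6 -145. ]
[[ 5.162e+02  9.300e+01  2.000e+01]
 [ 6.071e+02  1.078e+02  2.000e+01]
 [ 5.318e+02 -2.000e-01  2.000e+01]
 [ 6.225e+02  1.870e+01  2.000e+01]
 [ 5.561e+02  2.506e+02  2.000e+01]]
```

drive_tool([
  {"x": 1.4, "y": 0, "z": 6, "ax": 0, "ay": 0, "az": 0},
  {"x": 0, "y": 0, "z": 3.3, "ax": 0, "ay": 0, "az": 0},
  {"x": 0, "y": 0, "z": 0, "ax": 0, "ay": 0, "az": 0},
  {"x": 0, "y": 0, "z": 0, "ax": 0, "ay": 0, "az": 0},
  {"x": 0, "y": 0, "z": 0, "ax": 0, "ay": 0, "az": 0},
  {"x": 0, "y": 0, "z": 0, "ax": 0, "ay": 0, "az": 0},
  {"x": 0, "y": 0, "z": 0, "ax": 0, "ay": 0, "az": 0},
  {"x": 0, "y": 0, "z": 0, "ax": 0, "ay": 0, "az": 0},
  {"x": 0, "y": 0, "z": 0, "ax": 0, "ay": 0, "az": 0},
  {"x": 0, "y": 0, "z": 0, "ax": 0, "ay": 0, "az": 0},
], grip=1, newtons=25)

```text
clock: 28.95
ee_pos: [556.6, 249.7, 9.7]
tcp_rot: [0.14, 0.99, -0.0, 0.0]
force: [-0.5, -0.2, -0.1]
grip_width: 0.566
finger_force: 25.0
```

drive_tool([
  {"x": 0, "y": 0, "z": -20, "ax": 0, "ay": 0, "az": 0},
  {"x": 0, "y": 0, "z": -40, "ax": 0, "ay": 0, "az": 0},
  {"x": -20, "y": -24, "z": -35, "ax": 0, "ay": 0, "az": 0},
  {"x": -25, "y": -30, "z": -30, "ax": 0, "ay": 0, "az": 0},
  {"x": -25, "y": -30, "z": -25, "ax": 0, "ay": 0, "az": 0},
  {"x": -25, "y": -30, "z": -25, "ax": 0, "ay": 0, "az": 0},
  {"x": -20, "y": -24, "z": -15, "ax": 0, "ay": 0, "az": 0},
  {"x": -16, "y": -20, "z": 0, "ax": 0, "ay": 0, "az": -0.1},
  {"x": 0, "y": 0, "z": 0, "ax": 0, "ay": 0, "az": -0.13},
  {"x": 0, "y": 0, "z": 0, "ax": 0, "ay": 0, "az": -0.13},
  {"x": 0, "y": 0, "z": 0, "ax": 0, "ay": 0, "az": -0.1},
  {"x": 0, "y": 0, "z": 0, "ax": 0, "ay": 0, "az": 0},
])

```text
clock: 30.15
ee_pos: [638.4, 61.5, 199.8]
tcp_rot: [-0.09, 0.996, -0.0, 0.0]
force: [0.1, -0.3, 0.1]
grip_width: 0.564
finger_force: 25.0
```

```bash
python3 - <<'E'
from h import *
W=viewer.snapshot("wrist"); g=cv2.cvtColor(W["image"],cv2.COLOR_BGR2GRAY)
# rectified view of the plane z=20 at 2 px/mm
x0,y0=450,-70; X,Y=np.meshgrid(np.arange(0,240,.5)+x0,np.arange(0,240,.5)+y0)
uv=pix(W,np.c_[X.ravel(),Y.ravel(),np.full(X.size,20.)]).reshape(X.shape+(2,)).astype(np.float32)
I=cv2.remap(W["image"],uv[...,0],uv[...,1],cv2.INTER_CUBIC)
cv2.imwrite("pics/nest.png",I)
s=sensors.get_state(); print(s["ee_pos"])
m=near(W,"nest",*pix(W,[[570,50,20]])[0])
if m is not None: print(fit([(W,m)],box(190,190,0,20),[570,50,.172]), m[:, :].any(0).nonzero()[0][[0,-1]], m.any(1).nonzero()[0][[0,-1]])
E
```

```text
[638.35408697  61.64249764 199.78351137]
(array([5.71048e+02, 5.12250e+01, 1.83000e-01]), np.float64(0.005)) [152 364] [  0 189]
```

View pics/nest.png

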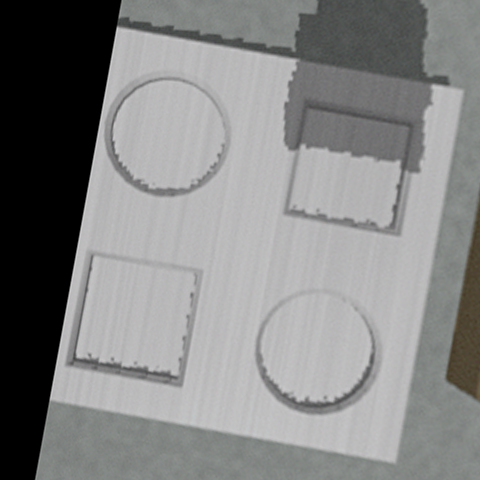

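The rectified nest view puts the round cavities at (167,134) and (318,351) and the squares at (135,318) and (351,168). That gives a plate centre of about (571.4, 51.2), yaw 0.174, with offsets of ±46.5 mm. I'll put this blank in the far square.

drive_tool([
  {"x": 8, "y": -16, "z": 20, "ax": 0, "ay": 0, "az": 0},
  {"x": 8, "y": -16, "z": 30, "ax": 0, "ay": 0, "az": 0},
  {"x": 6.5, "y": -13, "z": 40, "ax": 0, "ay": 0, "az": 0},
  {"x": 0, "y": 0, "z": 40, "ax": 0, "ay": 0, "az": 0},
  {"x": 0, "y": 0, "z": 25, "ax": 0, "ay": 0, "az": 0},
  {"x": 0, "y": 0, "z": 8, "ax": 0, "ay": 0, "az": 0},
  {"x": 0, "y": 0, "z": 0, "ax": 0, "ay": 0, "az": 0},
  {"x": 0, "y": 0, "z": 0, "ax": 0, "ay": 0, "az": 0},
])

```text
clock: 31.05
ee_pos: [625.7, 13.3, 38.5]
tcp_rot: [-0.089, 0.996, -0.001, 0.001]
force: [-0.6, -0.1, 0.1]
grip_width: 0.563
finger_force: 25.0
```

```bash
python3 -c "
from h import *
go(624.3,13.2,21.7,1.745)"
```

```text
shift [ 1.4  0.1 16.7] dist 17 turn [-0.001  0.003  0.004] | now [625.7  13.3  38.5] q6 -1.92 t 31.1
```

drive_tool([
  {"x": 1.4, "y": 0, "z": 4, "ax": 0, "ay": 0, "az": 0.004},
  {"x": 0, "y": 0, "z": 4, "ax": 0, "ay": 0, "az": 0},
  {"x": 0, "y": 0, "z": 4, "ax": 0, "ay": 0, "az": 0},
  {"x": 0, "y": 0, "z": 3, "ax": 0, "ay": 0, "az": 0},
  {"x": 0, "y": 0, "z": 2, "ax": 0, "ay": 0, "az": 0},
  {"x": 0, "y": 0, "z": 0, "ax": 0, "ay": 0, "az": 0},
  {"x": 0, "y": 0, "z": 0, "ax": 0, "ay": 0, "az": 0},
])

```text
clock: 31.75
ee_pos: [623.2, 13.1, 21.6]
tcp_rot: [-0.087, 0.996, -0.0, 0.0]
force: [-6.3, 0.5, 13.4]
grip_width: 0.567
finger_force: 25.0
```

drive_tool([
  {"x": 0, "y": 0, "z": -1, "ax": 0, "ay": 0, "az": 0},
  {"x": 0, "y": 0, "z": 0, "ax": 0, "ay": 0, "az": 0},
  {"x": 0, "y": 0, "z": 0, "ax": 0, "ay": 0, "az": 0},
  {"x": 0, "y": 0, "z": 0, "ax": 0, "ay": 0, "az": 0},
  {"x": 0, "y": 0, "z": -8, "ax": 0, "ay": 0, "az": 0},
  {"x": 0, "y": 0, "z": -30, "ax": 0, "ay": 0, "az": 0},
  {"x": 0, "y": 0, "z": -45, "ax": 0, "ay": 0, "az": 0},
  {"x": 0, "y": 0, "z": -45, "ax": 0, "ay": 0, "az": 0},
  {"x": 0, "y": 0, "z": -40, "ax": 0, "ay": 0, "az": 0},
  {"x": 0, "y": 0, "z": 0, "ax": 0, "ay": 0, "az": 0},
], grip=-0.4)

```text
clock: 32.75
ee_pos: [627.0, 12.6, 197.1]
tcp_rot: [-0.087, 0.996, -0.002, 0.007]
force: [0.9, 0.6, -0.5]
grip_width: 0.701
finger_force: 0.0
```

```bash
python3 -c "
from h import *
go(596.6,365.4,200,1.265)"
```

```text
shift [-31.6 352.7  -4.3] dist 354 turn [-0.002  0.014  0.481] | now [627.   12.6 197.1] q6 -1.91 t 32.8
```

drive_tool([
  {"x": -3, "y": 35, "z": 0, "ax": 0, "ay": 0.014, "az": 0},
  {"x": -4, "y": 45, "z": 0, "ax": 0, "ay": 0, "az": 0},
  {"x": -4, "y": 45, "z": 0, "ax": 0, "ay": 0, "az": 0},
  {"x": -4, "y": 46, "z": 0, "ax": 0, "ay": 0, "az": 0},
  {"x": -4, "y": 46, "z": 0, "ax": 0, "ay": 0, "az": 0},
  {"x": -4, "y": 46, "z": 0, "ax": 0, "ay": 0, "az": 0},
  {"x": -4, "y": 45, "z": 0, "ax": 0, "ay": 0, "az": 0},
  {"x": -4, "y": 44.7, "z": 0, "ax": 0, "ay": 0, "az": 0.12},
  {"x": 0, "y": 0, "z": 0, "ax": 0, "ay": 0, "az": 0.13},
  {"x": 0, "y": 0, "z": 0, "ax": 0, "ay": 0, "az": 0.13},
  {"x": 0, "y": 0, "z": 0, "ax": 0, "ay": 0, "az": 0.1},
  {"x": 0, "y": 0, "z": 0, "ax": 0, "ay": 0, "az": 0},
], grip=-0.8)

```text
clock: 33.95
ee_pos: [591.6, 365.9, 187.5]
tcp_rot: [0.152, 0.988, -0.003, -0.007]
force: [-0.9, 0.7, 0.3]
grip_width: 0.897
finger_force: 0.0
```

```bash
python3 d.py; python3 -c "
from h import *
go(548.6,379.5,15,1.265)"
```

```text
[183   0  51  16 596] [440. 368.  15.] [('sq', [417.87, 375.189, 0.157], 0.229), ('rd', [417.966, 372.836, 0.0], 0.041)]
[ 232   95   53   54 2698] [548. 380.  15.] [('sq', [548.559, 379.852, -0.31], 0.048), ('rd', [548.068, 379.883, 0.0], 0.167)]
[ 147  345  249   39 6121] [857. 336.  15.] [('sq', [854.614, 302.727, 0.496], 0.761), ('rd', [855.16, 310.583, 0.0], 0.788)]
shift [ 43.1   1.5 173.2] dist 178 turn [-0.007 -0.012  0.003] | now [591.8 365.8 187.6] q6 -0.89 t 34.0
```

drive_tool([
  {"x": 20, "y": 1, "z": 25, "ax": -0.007, "ay": -0.012, "az": 0.004},
  {"x": 23, "y": 0.6, "z": 35, "ax": 0, "ay": 0, "az": 0},
  {"x": 0, "y": 0, "z": 40, "ax": 0, "ay": 0, "az": 0},
  {"x": 0, "y": 0, "z": 35, "ax": 0, "ay": 0, "az": 0},
  {"x": 0, "y": 0, "z": 24, "ax": 0, "ay": 0, "az": 0},
  {"x": 0, "y": 0, "z": 8, "ax": 0, "ay": 0, "az": 0},
  {"x": 0, "y": 0, "z": 0, "ax": 0, "ay": 0, "az": 0},
  {"x": 0, "y": 0, "z": 0, "ax": 0, "ay": 0, "az": 0},
])

```text
clock: 34.8
ee_pos: [552.4, 380.7, 23.0]
tcp_rot: [0.154, 0.988, 0.001, 0.001]
force: [0.5, 0.6, -0.0]
grip_width: 0.897
finger_force: 0.0
```

```bash
python3 -c "
from h import *
go(548.6,379.8,10,1.261)"
```

```text
shift [ 3.4 -2.  13. ] dist 14 turn [0.002 0.002 0.001] | now [552.4 380.7  23. ] q6 -0.84 t 34.8
```

drive_tool([
  {"x": 3.4, "y": -2, "z": 8, "ax": 0, "ay": 0, "az": 0},
  {"x": 0, "y": 0, "z": 5, "ax": 0, "ay": 0, "az": 0},
  {"x": 0, "y": 0, "z": 0, "ax": 0, "ay": 0, "az": 0},
  {"x": 0, "y": 0, "z": 0, "ax": 0, "ay": 0, "az": 0},
  {"x": 0, "y": 0, "z": 0, "ax": 0, "ay": 0, "az": 0},
  {"x": 0, "y": 0, "z": 0, "ax": 0, "ay": 0, "az": 0},
  {"x": 0, "y": 0, "z": 0, "ax": 0, "ay": 0, "az": 0},
  {"x": 0, "y": 0, "z": 0, "ax": 0, "ay": 0, "az": 0},
  {"x": 0, "y": 0, "z": 0, "ax": 0, "ay": 0, "az": 0},
  {"x": 0, "y": 0, "z": 0, "ax": 0, "ay": 0, "az": 0},
], grip=1, newtons=25)

```text
clock: 35.8
ee_pos: [547.6, 379.5, 8.6]
tcp_rot: [0.154, 0.988, 0.0, 0.0]
force: [-0.0, -0.2, -0.5]
grip_width: 0.567
finger_force: 25.0
```

drive_tool([
  {"x": 0, "y": 0, "z": -15, "ax": 0, "ay": 0, "az": 0},
  {"x": 0, "y": 0, "z": -30, "ax": 0, "ay": 0, "az": 0},
  {"x": -5, "y": -25, "z": -26, "ax": 0, "ay": 0, "az": 0},
  {"x": -9, "y": -43, "z": 0, "ax": 0, "ay": 0, "az": 0},
  {"x": -9, "y": -44, "z": 0, "ax": 0, "ay": 0, "az": 0},
  {"x": -9, "y": -44, "z": 0, "ax": 0, "ay": 0, "az": 0},
  {"x": -9, "y": -44, "z": 0, "ax": 0, "ay": 0, "az": 0},
  {"x": -9, "y": -43, "z": 0, "ax": 0, "ay": 0, "az": 0},
  {"x": -9.3, "y": -43, "z": 0, "ax": 0, "ay": 0, "az": -0.1},
  {"x": 0, "y": 0, "z": 0, "ax": 0, "ay": 0, "az": -0.14},
  {"x": 0, "y": 0, "z": 0, "ax": 0, "ay": 0, "az": -0.14},
  {"x": 0, "y": 0, "z": 0, "ax": 0, "ay": 0, "az": -0.1},
])

```text
clock: 37.0
ee_pos: [517.5, 88.3, 80.8]
tcp_rot: [-0.087, 0.996, -0.0, 0.001]
force: [0.5, 1.2, -0.1]
grip_width: 0.565
finger_force: 25.0
```

drive_tool([
  {"x": 0, "y": 0, "z": 0, "ax": 0, "ay": 0, "az": 0},
  {"x": 0, "y": 0, "z": 0, "ax": 0, "ay": 0, "az": 0},
])

```text
clock: 37.2
ee_pos: [517.3, 89.0, 80.3]
tcp_rot: [-0.084, 0.996, 0.0, 0.001]
force: [0.1, 0.9, -0.1]
grip_width: 0.562
finger_force: 25.0
```

```bash
python3 -c "
from h import *
go(516.8,88.9,38,1.745)"
```

```text
shift [ 0.6 -0.  42.3] dist 42 turn [-0.     0.001 -0.006] | now [517.3  89.   80.3] q6 -1.80 t 37.2
```

drive_tool([
  {"x": 0.6, "y": 0, "z": 20, "ax": 0, "ay": 0, "az": -0.006},
  {"x": 0, "y": 0, "z": 16, "ax": 0, "ay": 0, "az": 0},
  {"x": 0, "y": 0, "z": 7, "ax": 0, "ay": 0, "az": 0},
  {"x": 0, "y": 0, "z": 5, "ax": 0, "ay": 0, "az": 0},
  {"x": 0, "y": 0, "z": 4, "ax": 0, "ay": 0, "az": 0},
  {"x": 0, "y": 0, "z": 4, "ax": 0, "ay": 0, "az": 0},
  {"x": 0, "y": 0, "z": 2, "ax": 0, "ay": 0, "az": 0},
  {"x": 0, "y": 0, "z": 0, "ax": 0, "ay": 0, "az": 0},
  {"x": 0, "y": 0, "z": 0, "ax": 0, "ay": 0, "az": 0},
])

```text
clock: 38.1
ee_pos: [516.6, 88.9, 21.7]
tcp_rot: [-0.088, 0.996, 0.0, 0.0]
force: [-1.1, -0.5, -0.5]
grip_width: 0.565
finger_force: 25.0
```

drive_tool([
  {"x": 0, "y": 0, "z": 0.7, "ax": 0, "ay": 0, "az": 0},
  {"x": 0, "y": 0, "z": 0, "ax": 0, "ay": 0, "az": 0},
])

```text
clock: 38.3
ee_pos: [516.5, 88.9, 20.9]
tcp_rot: [-0.088, 0.996, 0.0, 0.0]
force: [-0.2, -0.4, -0.2]
grip_width: 0.567
finger_force: 25.0
```

drive_tool([
  {"x": 0, "y": 0, "z": 0, "ax": 0, "ay": 0, "az": 0},
  {"x": 0, "y": 0, "z": 0, "ax": 0, "ay": 0, "az": 0},
  {"x": 0, "y": 0, "z": 0, "ax": 0, "ay": 0, "az": 0},
  {"x": 0, "y": 0, "z": 0, "ax": 0, "ay": 0, "az": 0},
  {"x": 0, "y": 0, "z": -8, "ax": 0, "ay": 0, "az": 0},
  {"x": 0, "y": 0, "z": -30, "ax": 0, "ay": 0, "az": 0},
  {"x": 0, "y": 0, "z": -45, "ax": 0, "ay": 0, "az": 0},
  {"x": 0, "y": 0, "z": -45, "ax": 0, "ay": 0, "az": 0},
  {"x": 0, "y": 0, "z": -45, "ax": 0, "ay": 0, "az": 0},
  {"x": 0, "y": 0, "z": 0, "ax": 0, "ay": 0, "az": 0},
], grip=-0.4)

```text
clock: 39.3
ee_pos: [520.5, 88.8, 201.6]
tcp_rot: [-0.088, 0.996, -0.001, 0.007]
force: [1.3, -0.4, 0.7]
grip_width: 0.701
finger_force: 0.0
```

```bash
python3 -c "
from h import *
go(470,365,200,1.3)
for n in ('top',):
    p=viewer.snapshot(n); print([(d['conf'],d['box'],world(p,[d['box'][0]+d['box'][2]/2,d['box'][1]+d['box'][3]/2],15)[0].round()) for d in finder.recognise('round_a',p)])"
```

```text
shift [  1.1 280.8   0.7] dist 281 turn [0.    0.014 0.448] | now [520.5  88.8 201.6] q6 -1.80 t 39.3
[(0.5, [109.3, 215.4, 19.8, 14.9], array([425., 369.,  15.]))]
```

drive_tool([
  {"x": 0, "y": 35, "z": 0, "ax": 0, "ay": 0.014, "az": 0},
  {"x": 0, "y": 45, "z": 0, "ax": 0, "ay": 0, "az": 0},
  {"x": 0, "y": 45, "z": 0, "ax": 0, "ay": 0, "az": 0},
  {"x": 0, "y": 45, "z": 0, "ax": 0, "ay": 0, "az": 0},
  {"x": 0, "y": 45, "z": 0, "ax": 0, "ay": 0, "az": 0},
  {"x": 0, "y": 45, "z": 0, "ax": 0, "ay": 0, "az": 0},
  {"x": 0, "y": 38, "z": 0, "ax": 0, "ay": 0, "az": 0},
  {"x": 0, "y": 0, "z": 0, "ax": 0, "ay": 0, "az": 0},
  {"x": 0, "y": 0, "z": 0, "ax": 0, "ay": 0, "az": 0},
], grip=-0.8)

```text
clock: 40.3
ee_pos: [462.5, 382.1, 191.7]
tcp_rot: [-0.089, 0.996, -0.001, -0.008]
force: [-0.2, -0.0, -0.4]
grip_width: 0.896
finger_force: 0.0
```

```bash
python3 d.py; python3 -c "
from h import *
go(420,375,20,1.745)"
```

```text
[ 229   98   55   56 2366] [422. 374.  15.] [('sq', [421.965, 373.545, -0.322], 0.17), ('rd', [422.014, 373.692, 0.0], 0.045)]
[ 440  165   53   51 1683] [452. 608.  15.] [('sq', [456.017, 608.124, -0.476], 0.414), ('rd', [452.688, 602.615, 0.0], 0.364)]
shift [ 40.7   1.5 172.7] dist 177 turn [-0.001 -0.016  0.003] | now [463.1 381.4 192. ] q6 -1.26 t 40.4
```

drive_tool([
  {"x": 18, "y": 0, "z": 25, "ax": 0, "ay": -0.016, "az": 0},
  {"x": 21, "y": 0, "z": 35, "ax": 0, "ay": 0, "az": 0},
  {"x": 0, "y": 0, "z": 40, "ax": 0, "ay": 0, "az": 0},
  {"x": 0, "y": 0, "z": 37, "ax": 0, "ay": 0, "az": 0},
  {"x": 0, "y": 0, "z": 25, "ax": 0, "ay": 0, "az": 0},
  {"x": 0, "y": 0, "z": 9, "ax": 0, "ay": 0, "az": 0},
  {"x": 0, "y": 0, "z": 0, "ax": 0, "ay": 0, "az": 0},
  {"x": 0, "y": 0, "z": 0, "ax": 0, "ay": 0, "az": 0},
])

```text
clock: 41.15
ee_pos: [426.6, 375.2, 24.1]
tcp_rot: [-0.088, 0.996, 0.0, 0.002]
force: [-0.2, -0.4, 0.8]
grip_width: 0.897
finger_force: 0.0
```

```bash
python3 -c "
from h import *
go(422,373.7,10.5,1.745)"
```

```text
shift [ 4.9 -0.7 13.6] dist 14 turn [0.001 0.004 0.002] | now [426.6 375.2  24.1] q6 -1.23 t 41.1
```

drive_tool([
  {"x": 4.5, "y": -0.7, "z": 7, "ax": 0, "ay": 0, "az": 0},
  {"x": 0, "y": 0, "z": 5, "ax": 0, "ay": 0, "az": 0},
  {"x": 0, "y": 0, "z": 0, "ax": 0, "ay": 0, "az": 0},
  {"x": 0, "y": 0, "z": 0, "ax": 0, "ay": 0, "az": 0},
  {"x": 0, "y": 0, "z": 0, "ax": 0, "ay": 0, "az": 0},
  {"x": 0, "y": 0, "z": 0, "ax": 0, "ay": 0, "az": 0},
  {"x": 0, "y": 0, "z": 0, "ax": 0, "ay": 0, "az": 0},
  {"x": 0, "y": 0, "z": 0, "ax": 0, "ay": 0, "az": 0},
  {"x": 0, "y": 0, "z": 0, "ax": 0, "ay": 0, "az": 0},
  {"x": 0, "y": 0, "z": 0, "ax": 0, "ay": 0, "az": 0},
], grip=1, newtons=25)

```text
clock: 42.15
ee_pos: [421.3, 373.9, 11.0]
tcp_rot: [-0.088, 0.996, 0.0, 0.001]
force: [0.3, -0.6, -0.6]
grip_width: 0.602
finger_force: 25.0
```

```bash
python3 -c "
from h import *
go(533.6,-2.6,80,1.745)"
```

```text
shift [ -44.5 -390.4  -68.9] dist 399 turn [0.    0.002 0.003] | now [421.3 373.9  11. ] q6 -1.23 t 42.1
```

drive_tool([
  {"x": 0, "y": 0, "z": -15, "ax": 0, "ay": 0, "az": 0},
  {"x": 0, "y": 0, "z": -30, "ax": 0, "ay": 0, "az": 0},
  {"x": -2, "y": -15, "z": -24, "ax": 0, "ay": 0, "az": 0},
  {"x": -4, "y": -35, "z": 0, "ax": 0, "ay": 0, "az": 0},
  {"x": -5, "y": -44, "z": 0, "ax": 0, "ay": 0, "az": 0},
  {"x": -5, "y": -44, "z": 0, "ax": 0, "ay": 0, "az": 0},
  {"x": -5, "y": -45, "z": 0, "ax": 0, "ay": 0, "az": 0},
  {"x": -5, "y": -45, "z": 0, "ax": 0, "ay": 0, "az": 0},
  {"x": -5, "y": -45, "z": 0, "ax": 0, "ay": 0, "az": 0},
  {"x": -5, "y": -44, "z": 0, "ax": 0, "ay": 0, "az": 0},
  {"x": -5, "y": -43, "z": 0, "ax": 0, "ay": 0, "az": 0},
  {"x": -3.5, "y": -30.4, "z": 0, "ax": 0, "ay": 0, "az": 0},
])

```text
clock: 43.35
ee_pos: [534.7, -5.5, 81.6]
tcp_rot: [-0.088, 0.996, -0.0, 0.002]
force: [0.2, 0.1, -1.4]
grip_width: 0.602
finger_force: 25.0
```

drive_tool([
  {"x": 0, "y": 0, "z": 0, "ax": 0, "ay": 0, "az": 0},
  {"x": 0, "y": 0, "z": 0, "ax": 0, "ay": 0, "az": 0},
])

```text
clock: 43.55
ee_pos: [533.8, -3.1, 80.8]
tcp_rot: [-0.087, 0.996, 0.0, 0.002]
force: [-0.2, -0.4, -0.6]
grip_width: 0.604
finger_force: 25.0
```

```bash
python3 -c "
from h import *
go(533.2,-2.7,38,1.745)"
```

```text
shift [ 0.6  0.5 42.8] dist 43 turn [0.    0.003 0.001] | now [533.8  -3.1  80.8] q6 -1.98 t 43.5
```

drive_tool([
  {"x": 0.5, "y": 0.5, "z": 20, "ax": 0, "ay": 0.003, "az": 0},
  {"x": 0, "y": 0, "z": 16, "ax": 0, "ay": 0, "az": 0},
  {"x": 0, "y": 0, "z": 7, "ax": 0, "ay": 0, "az": 0},
  {"x": 0, "y": 0, "z": 5, "ax": 0, "ay": 0, "az": 0},
  {"x": 0, "y": 0, "z": 4, "ax": 0, "ay": 0, "az": 0},
  {"x": 0, "y": 0, "z": 4, "ax": 0, "ay": 0, "az": 0},
  {"x": 0, "y": 0, "z": 1.5, "ax": 0, "ay": 0, "az": 0},
  {"x": 0, "y": 0, "z": 0, "ax": 0, "ay": 0, "az": 0},
  {"x": 0, "y": 0, "z": 0, "ax": 0, "ay": 0, "az": 0},
])

```text
clock: 44.45
ee_pos: [533.8, -2.8, 23.4]
tcp_rot: [-0.089, 0.996, -0.001, 0.001]
force: [-0.1, -5.1, 0.5]
grip_width: 0.604
finger_force: 24.9
```

drive_tool([
  {"x": 0, "y": 0, "z": 0, "ax": 0, "ay": 0, "az": 0},
  {"x": 0, "y": 0, "z": 0, "ax": 0, "ay": 0, "az": 0},
  {"x": 0, "y": 0, "z": 0, "ax": 0, "ay": 0, "az": 0},
  {"x": 0, "y": 0, "z": 0, "ax": 0, "ay": 0, "az": 0},
  {"x": 0, "y": 0, "z": -8, "ax": 0, "ay": 0, "az": 0},
  {"x": -5, "y": 0, "z": -30, "ax": 0, "ay": 0, "az": 0},
  {"x": -35, "y": 15, "z": -45, "ax": 0, "ay": 0, "az": 0},
  {"x": -35, "y": 15, "z": -45, "ax": 0, "ay": 0, "az": 0},
  {"x": -35, "y": 15, "z": -45, "ax": 0, "ay": 0, "az": 0},
  {"x": 0, "y": 0, "z": 0, "ax": 0, "ay": 0, "az": 0},
  {"x": 0, "y": 0, "z": 0, "ax": 0, "ay": 0, "az": 0},
], grip=-0.4)

```text
clock: 45.55
ee_pos: [619.6, 52.4, 176.2]
tcp_rot: [-0.089, 0.996, -0.0, 0.001]
force: [-0.4, 0.7, -0.9]
grip_width: 0.7
finger_force: 0.0
```

```bash
python3 - <<'E'
from h import *
W=viewer.snapshot("wrist"); T=viewer.snapshot("top"); D=viewer.snapshot("side")
c=[(625.2,13.4,'s'),(517.6,89,'s'),(533.6,-2.6,'r')]
I=W["image"].copy()
for x,y,k in c:
    m=place(box(50,50,32,32) if k=='s' else cyl(27,32,32),x,y,.174)
    if k=='s': m=m[[0,4,6,2]]
    cv2.polylines(I,[np.int32(pix(W,m)[: (4 if k=='s' else 40)])],True,(0,255,0),1)
cv2.imwrite("pics/n3.png",I)
h=cv2.cvtColor(W["image"],cv2.COLOR_BGR2HSV); M=((abs(h[...,0].astype(int)-15)<8)&(h[...,1]>55)&(h[...,2]>60)).astype(np.uint8)
k,l,st,ce=cv2.connectedComponentsWithStats(M)
for x,y,q in c:
    u=np.int32(pix(W,[[x,y,32]])[0]); print(u)
    if not(0<=u[0]<512 and 0<=u[1]<384) or l[u[1],u[0]]==0: continue
    mm=l==l[u[1],u[0]]
    for z in (12,16,20):
        mod=(box(50,50,20,z+20) if q=='s' else cyl(27,20,z+20)); print(q,z,fit([(W,mm)],mod,[x,y,.174],q=='s'))
print(sensors.get_state()["ee_pos"])
cv2.imwrite("pics/t3.png",cv2.resize(T["image"][85:320,90:490],(800,470))); cv2.imwrite("pics/s3.png",D["image"])
E
```

```text
[214 171]
s 12 (array([6.23064e+02, 1.38420e+01, 1.75000e-01]), np.float64(0.05))
s 16 (array([6.22496e+02, 1.44690e+01, 1.64000e-01]), np.float64(0.084))
s 20 (array([6.22463e+02, 1.47290e+01, 1.64000e-01]), np.float64(0.121))
[321  64]
s 12 (array([5.17819e+02, 8.92200e+01, 1.65000e-01]), np.float64(0.058))
s 16 (array([5.18046e+02, 8.83070e+01, 1.76000e-01]), np.float64(0.088))
s 20 (array([5.19005e+02, 8.72030e+01, 1.71000e-01]), np.float64(0.117))
[210  64]
r 12 (array([533.452,  -1.734,   0.   ]), np.float64(0.04))
r 16 (array([533.807,  -1.164,   0.   ]), np.float64(0.067))
r 20 (array([ 5.34231e+02, -8.50000e-02,  0.00000e+00]), np.float64(0.092))
[617.0556376   51.65771851 173.05193453]
```

View pics/n3.png

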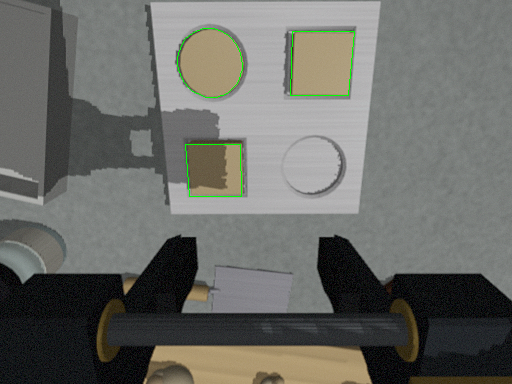

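All three blanks sit at the right height (best fit at floor z = 12) and inside the outlines: round at (210,64), squares at (321,64) and (214,171). I'll check the whole bench for a fourth blank, and check the tray and cup.

```bash
python3 -c "
from h import *
T=viewer.snapshot('top');D=viewer.snapshot('side')
a=T['image'];b=D['image']
cv2.imwrite('pics/full.png',np.hstack([cv2.resize(a,(400,300)),cv2.resize(b,(400,300))]))
cv2.imwrite('pics/full2.png',cv2.resize(a[40:340,0:400],(800,600)))
for p in (T,D):
  for t in ('round_a','square_a','cast_a'): print(t,[(round(d['conf'],2),d['box'],world(p,[d['box'][0]+d['box'][2]/2,d['box'][1]+d['box'][3]/2],15)[0].round()[:2]) for d in finder.recognise(t,p)])
go(407.5,-140,150,None)"
```

```text
round_a [(0.62, [229.7, 182.3, 19.9, 16.8], array([535.,  -6.])), (0.16, [269.7, 218.7, 24.2, 24.3], array([ 412., -140.]))]
square_a [(0.68, [227.0, 161.5, 18.4, 11.2], array([609.,   7.]))]
cast_a [(0.73, [276.7, 226.5, 13.1, 12.8], array([ 406., -145.]))]
round_a [(0.74, [242.9, 176.9, 20.9, 18.7], array([541.,   0.])), (0.64, [279.3, 284.5, 62.6, 50.4], array([ 564., -417.]))]
square_a [(0.67, [267.9, 168.2, 21.3, 20.0], array([629.,  10.])), (0.49, [225.6, 161.3, 22.3, 15.6], array([510.,  86.]))]
cast_a []
shift [ 241.7 -151.7   25. ] dist 286 | now [618.8  51.8 174.8] q6 -1.85 t 46.1
```

View pics/full2.png

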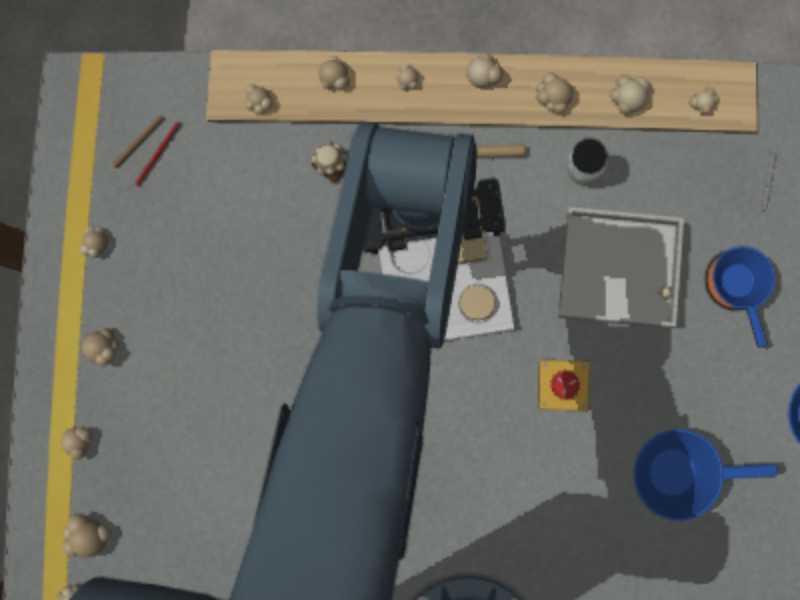

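No other blank is on the bench. The cast is in the tray at (665,292), and the cup is upright and empty on its mat at (742,280). Last job is the stop button.

drive_tool([
  {"x": 24, "y": -18, "z": 0, "ax": 0, "ay": 0, "az": 0},
  {"x": 34, "y": -27, "z": 3, "ax": 0, "ay": 0, "az": 0},
  {"x": 34, "y": -28, "z": 5, "ax": 0, "ay": 0, "az": 0},
  {"x": 35, "y": -28, "z": 5, "ax": 0, "ay": 0, "az": 0},
  {"x": 34, "y": -27, "z": 5, "ax": 0, "ay": 0, "az": 0},
  {"x": 30, "y": -24, "z": 5, "ax": 0, "ay": 0, "az": 0},
  {"x": 0, "y": 0, "z": 0, "ax": 0, "ay": 0, "az": 0},
  {"x": 0, "y": 0, "z": 0, "ax": 0, "ay": 0, "az": 0},
], grip=-0.9)

```text
clock: 46.9
ee_pos: [457.6, -131.9, 152.4]
tcp_rot: [-0.087, 0.996, -0.0, 0.0]
force: [1.2, -0.2, 0.2]
grip_width: 0.949
finger_force: 0.0
```

```bash
python3 -c "
from h import *
go(407.5,-140,52,1.745)
W=viewer.snapshot('wrist'); cv2.imwrite('pics/b.png',W['image'])
h=cv2.cvtColor(W['image'],cv2.COLOR_BGR2HSV); M=(((h[...,0]<8)|(h[...,0]>172))&(h[...,1]>130)&(h[...,2]>40)).astype(np.uint8)
M=cv2.morphologyEx(M,cv2.MORPH_CLOSE,np.ones((9,9)))
k,l,st,ce=cv2.connectedComponentsWithStats(M); i=1+st[1:,4].argmax(); print(st[i])
for dz in (8,0): print(dz,fit([(W,l==i)],np.r_[cyl(21,69-dz,82-dz),cyl(12,86.5-dz,86.5-dz)],[407.5,-140,0],False))"
```

```text
shift [ 50.8   0.7 100.4] dist 112 turn [-0.  0.  0.] | now [ 457.6 -131.9  152.4] q6 -2.28 t 46.9
[ 229   97   63   64 2897]
8 (array([ 408.179, -137.973,    0.   ]), np.float64(0.059))
0 (array([ 407.292, -138.274,    0.   ]), np.float64(0.099))
```

drive_tool([
  {"x": 25, "y": 1, "z": 5, "ax": 0, "ay": 0, "az": 0},
  {"x": 25, "y": 1.1, "z": 15, "ax": 0, "ay": 0, "az": 0},
  {"x": 0, "y": 0, "z": 25, "ax": 0, "ay": 0, "az": 0},
  {"x": 0, "y": 0, "z": 25, "ax": 0, "ay": 0, "az": 0},
  {"x": 0, "y": 0, "z": 18, "ax": 0, "ay": 0, "az": 0},
  {"x": 0, "y": 0, "z": 8, "ax": 0, "ay": 0, "az": 0},
  {"x": 0, "y": 0, "z": 0, "ax": 0, "ay": 0, "az": 0},
  {"x": 0, "y": 0, "z": 0, "ax": 0, "ay": 0, "az": 0},
])

```text
clock: 47.75
ee_pos: [408.9, -137.9, 56.8]
tcp_rot: [-0.089, 0.996, -0.0, 0.0]
force: [-0.5, -0.2, 1.0]
grip_width: 0.952
finger_force: 0.0
```

```bash
python3 -c "
from h import *
go(408,-138.5,50,1.745)"
```

```text
shift [ 1.  -0.4  6.8] dist 7 turn [-0.     0.     0.004] | now [ 408.9 -137.9   56.8] q6 -2.35 t 47.8
```

drive_tool([
  {"x": 1, "y": -0.4, "z": 6, "ax": 0, "ay": 0, "az": 0},
  {"x": 0, "y": 0, "z": 0, "ax": 0, "ay": 0, "az": 0},
  {"x": 0, "y": 0, "z": 0, "ax": 0, "ay": 0, "az": 0},
  {"x": 0, "y": 0, "z": 0, "ax": 0, "ay": 0, "az": 0},
  {"x": 0, "y": 0, "z": 0, "ax": 0, "ay": 0, "az": 0},
  {"x": 0, "y": 0, "z": 0, "ax": 0, "ay": 0, "az": 0},
  {"x": 0, "y": 0, "z": 0, "ax": 0, "ay": 0, "az": 0},
  {"x": 0, "y": 0, "z": 0, "ax": 0, "ay": 0, "az": 0},
  {"x": 0, "y": 0, "z": 0, "ax": 0, "ay": 0, "az": 0},
  {"x": 0, "y": 0, "z": 0, "ax": 0, "ay": 0, "az": 0},
], grip=1, newtons=16)

```text
clock: 48.75
ee_pos: [407.2, -138.5, 50.2]
tcp_rot: [-0.088, 0.996, 0.0, -0.0]
force: [0.8, 3.1, 3.4]
grip_width: 0.459
finger_force: 16.0
```

drive_tool([
  {"x": 0, "y": 0, "z": -0.8, "ax": 0, "ay": 0, "az": 0.09},
  {"x": 0, "y": 0, "z": -0.8, "ax": 0, "ay": 0, "az": 0.09},
  {"x": 0, "y": 0, "z": -0.8, "ax": 0, "ay": 0, "az": 0.09},
  {"x": 0, "y": 0, "z": -0.8, "ax": 0, "ay": 0, "az": 0.09},
  {"x": 0, "y": 0, "z": -0.8, "ax": 0, "ay": 0, "az": 0.09},
  {"x": 0, "y": 0, "z": -0.8, "ax": 0, "ay": 0, "az": 0.09},
  {"x": 0, "y": 0, "z": -0.8, "ax": 0, "ay": 0, "az": 0.09},
  {"x": 0, "y": 0, "z": -0.8, "ax": 0, "ay": 0, "az": 0.09},
  {"x": 0, "y": 0, "z": -0.8, "ax": 0, "ay": 0, "az": 0.09},
  {"x": 0, "y": 0, "z": -0.8, "ax": 0, "ay": 0, "az": 0.09},
  {"x": 0, "y": 0, "z": 0, "ax": 0, "ay": 0, "az": 0},
  {"x": 0, "y": 0, "z": 0, "ax": 0, "ay": 0, "az": 0},
])

```text
clock: 49.95
ee_pos: [407.3, -138.0, 58.2]
tcp_rot: [0.354, 0.935, 0.0, -0.0]
force: [1.3, 4.5, 2.4]
grip_width: 0.464
finger_force: 16.0
```

```bash
python3 -c "
from h import *
s=sensors.get_state();print(s['torque'],s['force'],s['finger_force']);go(408,-138.5,58,0.845)"
```

```text
[ 0.71732919 -0.20830075  0.11478079] [1.26999281 4.49202442 2.42466042] 16.000329670496285
shift [-0.8  0.1  0.2] dist 1 turn [ 0.001 -0.001  0.003] | now [ 407.3 -138.    58.2] q6 -1.45 t 50.0
```

drive_tool([
  {"x": 0, "y": 0, "z": 0, "ax": 0, "ay": 0, "az": 0.04},
  {"x": 0, "y": 0, "z": 0, "ax": 0, "ay": 0, "az": 0.04},
  {"x": 0, "y": 0, "z": 0, "ax": 0, "ay": 0, "az": 0.03},
  {"x": 0, "y": 0, "z": 0, "ax": 0, "ay": 0, "az": 0},
  {"x": 0, "y": 0, "z": 0, "ax": 0, "ay": 0, "az": 0},
])

```text
clock: 50.45
ee_pos: [407.0, -137.6, 58.0]
tcp_rot: [0.404, 0.915, 0.001, -0.001]
force: [0.8, 6.5, 3.4]
grip_width: 0.463
finger_force: 16.0
```

```bash
python3 -c "
from h import *
s=sensors.get_state();print(s['torque'],s['force'],s['finger_force']);go(408,-138.5,58,0.845)"
```

```text
[ 0.93985554 -0.17301984  0.33920785] [0.78708867 6.50361535 3.40409801] 16.000204497249797
shift [-1.3  0.1 -0. ] dist 1 turn [ 0.001 -0.002 -0.107] | now [ 407.  -137.6   58. ] q6 -1.34 t 50.5
```

The torque rose to the slip limit, so the head is at its stop. Release and back off.

drive_tool([
  {"x": 0, "y": 0, "z": 0, "ax": 0, "ay": 0, "az": 0},
  {"x": 0, "y": 0, "z": 0, "ax": 0, "ay": 0, "az": 0},
  {"x": 0, "y": 0, "z": 0, "ax": 0, "ay": 0, "az": 0},
  {"x": 0, "y": 0, "z": 0, "ax": 0, "ay": 0, "az": 0},
  {"x": 0, "y": 0, "z": 0, "ax": 0, "ay": 0, "az": 0},
  {"x": 0, "y": 0, "z": 0, "ax": 0, "ay": 0, "az": 0},
  {"x": 0, "y": 0, "z": -15, "ax": 0, "ay": 0, "az": 0},
  {"x": 0, "y": 0, "z": -40, "ax": 0, "ay": 0, "az": 0},
  {"x": -10, "y": 0, "z": -40, "ax": 0, "ay": 0, "az": 0},
  {"x": -25, "y": 0, "z": -20, "ax": 0, "ay": 0, "az": 0},
  {"x": -15, "y": 0, "z": 0, "ax": 0, "ay": 0, "az": 0},
  {"x": 0, "y": 0, "z": 0, "ax": 0, "ay": 0, "az": 0},
], grip=-0.9)

```text
clock: 51.65
ee_pos: [442.1, -177.1, 174.2]
tcp_rot: [0.405, 0.914, -0.0, 0.001]
force: [0.1, 0.1, -0.8]
grip_width: 0.951
finger_force: 0.0
```

```bash
python3 -c "
from h import *
s=sensors.get_state();print(s['ee_pos'],s['force'])
W=viewer.snapshot('wrist'); D=viewer.snapshot('side')
h=cv2.cvtColor(W['image'],cv2.COLOR_BGR2HSV); M=(((h[...,0]<8)|(h[...,0]>172))&(h[...,1]>130)&(h[...,2]>40)).astype(np.uint8)
M=cv2.morphologyEx(M,cv2.MORPH_CLOSE,np.ones((9,9)))
k,l,st,ce=cv2.connectedComponentsWithStats(M); i=1+st[1:,4].argmax(); print(st[i])
for dz in (8,4,0): print(dz,fit([(W,l==i)],np.r_[cyl(21,69-dz,82-dz),cyl(12,86.5-dz,86.5-dz)],[407.5,-138.5,0],False))
a=W['image'];c=ce[i].astype(int)
cv2.imwrite('pics/fin.png',np.hstack([cv2.resize(a,(400,300)),cv2.resize(D['image'],(400,300))]))"
```

```text
[ 442.10424266 -177.13168328  174.19832694] [ 0.13516658  0.05175052 -0.78535239]
[ 228   93   60   61 2593]
8 (array([ 408.675, -138.157,    0.   ]), np.float64(0.053))
4 (array([ 408.26 , -137.864,    0.   ]), np.float64(0.053))
0 (array([ 407.969, -137.354,    0.   ]), np.float64(0.061))
```

View pics/fin.png

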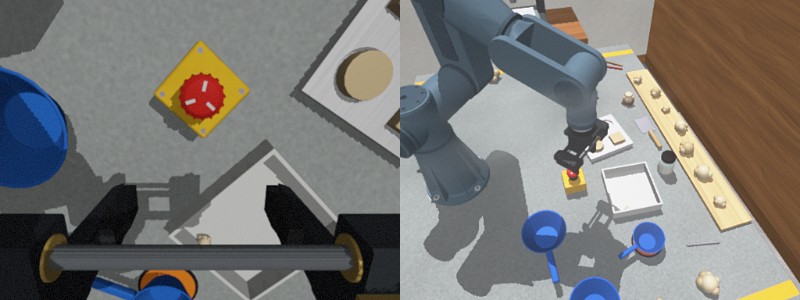

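The box and head at (200,95) are clear of the hand. The head's height can't be told reliably from this, so I'll compare the angle of its three white marks with the first picture, taken when it was up.

```bash
python3 - <<'E'
from h import *
W=viewer.snapshot('wrist')
A=dict(W); A["image"]=cv2.imread('pics/w1.png'); A["position"]=[328.76706315,-108.61359385,295.7599807]; A["rotation"]=[-0.13549969,-0.09267741,0.55470966,0.81568862]
s=sensors.get_state(); r=R.from_quat(s["tcp_rot"]); off=r.inv().apply(np.array(W["position"])-s["ee_pos"]); rel=r.inv()*R.from_matrix(rot(W))
B=dict(W); B["image"]=cv2.imread('pics/b.png'); r0=R.from_quat([-.0875,.996,0,0]); B["position"]=np.array([457.6,-131.9,152.4])+r0.apply(off); B["rotation"]=(r0*rel).as_quat()
for n,p,z in (("start up",A,85),("down",B,77),("now",W,85)):
    h=cv2.cvtColor(p["image"],cv2.COLOR_BGR2HSV)
    c=pix(p,[[408,-138.5,z]])[0]; v,u=np.indices(h.shape[:2]); d=np.hypot(u-c[0],v-c[1])
    M=(h[...,1]<110)&(h[...,2]>120)&(d<24)
    P=world(p,np.c_[u[M],v[M]],z)[:,:2]-[408,-138.5]
    a=np.arctan2(P[:,1],P[:,0]); q=np.angle(np.exp(3j*a).mean())/3
    print(n,M.sum(),"mark angle mod 120deg: %.3f rad"%q,abs(np.exp(3j*a).mean()).round(2))
E
```

```text
start up 189 mark angle mod 120deg: -0.025 rad 0.93
down 151 mark angle mod 120deg: 0.848 rad 0.92
now 208 mark angle mod 120deg: -0.017 rad 0.94
```

The mark angle is back at its starting value (−0.02 rad, against 0.85 when pressed), so the head is fully up. Handing in.

```bash
python3 -c "
from cell import ticket
print(ticket.sign_off())"
```

```text
the job is handed in; nothing more can be done
None
```

The job is handed in: stop button pressed, the one cast emptied into the tray, the cup upright on its mat, the three blanks present home in their cavities, the button turned fully up again, and the jar, coral model and spatula untouched.

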